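# Stack the tea tins into a square column beside the tiled step

## Robot

A 6-joint arm with a two-finger parallel gripper is mounted at the origin on the work surface. World frame = base frame: x ahead of the robot, y to its left, z up, the work surface at z = 0. Lengths are in m, angles in rad, forces in N, time in s.
With the tool pointing down it reaches from about 0.325 to 0.85 m from the base axis. Payload 4.4 kg.
Tool frame: the origin (TCP) lies at the very end of the fingers, on their centre line; the grasp point (between the pads) lies 19 mm behind it (robot.pinch_z is the distance from the TCP to the grasp point, in m); y points along the fingers, x is the direction in which the jaws open and shut, and the axes are right-handed (so a half turn about y gives the same grasp; the last joint's range is limited). The gripper opens to 94 mm and grips with 3 to 60 N. Pads are 16 mm wide; open, the fingers measure 119 mm over their backs; the gripper's body (75 mm by 177 mm) begins 78 mm behind the grasp point.
Start: joints at [-1.306, 0.207, 1.542, -0, 1.393, -0.15], TCP at [0.232, -0.526, 0.205] pointing down, gripper open.
Joint ranges: [-2.73, 2.73], [-0.86, 2.22], [0.23, 2.46], [-1.11, 4.25], [0.08, 2.63], [-2.82, 2.82]. Speed limits (rad/s): [2.79, 2.79, 3.14, 3.14, 3.14, 3.14].

## Interface

Orientations are given as a rotation vector (axis times angle).
In Python, from workcell import robot gives the robot as it stands.
- The arm moves only by the shell command python3 -m crank 'ROWS'. ROWS is JSON, a list of rows, each a list of 7 numbers: the shift along the tool's x, y, z in cm, then the turn, a rotation vector about the tool's x, y, z in degrees, then the opening, from -1 (shut) to 1 (fully open), so that 0 is half open. In form: [[tx, ty, tz, rx, ry, rz, jaw], ...]. A call has 1 to 10 rows; each row is the pose to reach, as a shift and turn from the pose commanded when the call began, along the tool's axes at that moment; what a row does not reach only later rows make up. A row lasts 1/10 s, in which the tool goes at most 50 mm and 8.59 degrees, less where a joint would pass 70% of its speed; a pose out of reach is approached as far as the arm can. A call with a gripper value outside its range is refused whole. The fingers move at their own pace and stop on an object; the grip force is fixed at half the most. Time passes only in rows, so rows that repeat a pose let the fingers close. It gives the time, the measured TCP pose, the force and the opening at its end, in the units of the state.
- robot.get_state(): the state, without advancing time (a new reading comes with each control period).
- robot.snapshot(name): name is "scene" or "top" or "wrist"; returns the picture (400x640x3 uint8, red, green, blue); there is no depth.
- robot.calibration(name): a dict with "vertical_fov" (degrees; the focal length in pixels is half the picture's height over the tangent of half this angle, whatever the lens; pixels are square), "cx", "cy" (the principal point, pixels), "rvec" (rotation vector, rad) and "tvec" (3), from world to camera coordinates, as OpenCV has them; the wrist camera has in their place "mount" (4x4, takes a point from camera to tool coordinates, whose origin is the TCP and whose axes are the tool frame's). Camera axes: x right, y down, z forward; pixel columns grow to the right and rows downward; lengths in m; the calibration is good to about 2 mm. The wrist camera is an equidistant fisheye: a pixel r from the principal point sees the ray r / f radians off the axis. A picture is of the moment at which its call begins: read the wrist's pose just before it. calibration takes no time and is no camera call.
- robot.finish_job(): hands the job in, once; it reports no verdict.
Trained networks look in the newest picture that a camera, given by its name, has taken for a name from the list of things; names that differ only in an ending like _2 or _b are one class to them, and where a whole thing is asked for, a point or a joint stands for the part that bears it (a point fixed in the world has none). Each returns a list of dicts, best first, with "conf" (0 to 1); they miss things now and then, are a little off and sometimes report something else, mostly with a low value. They report only what shows in the picture. A call takes as long as a camera call. They do not tell look-alikes from the thing itself.
- robot.look_for(query, camera): "at" ([row, column] as shares, 0 to 1, of the picture: columns of its width, rows of its height, amid what is visible of it).
- robot.trace(query, camera): "region" (400x640 bool, what is visible of it) and "at" ([row, column] as shares, 0 to 1, of the picture: columns of its width, rows of its height, amid what is visible of it).
The state is a dict: "time_s": time; "qpos": joint angles; "qvel": joint speeds; "tau": joint torques, N m; "ee_pos": TCP position; "tool_rot": TCP orientation; "ft_force": force on the tool from outside, world axes, zero at the start; "wrist_torque": the same for the moment, N m; "gripper_width": finger opening in m.
Only numpy, scipy, OpenCV 4.12 (cv2) and the standard library are available. Lean on these libraries where they do the work, as an engineer would, in place of code of your own. Each camera call takes 0.05 s, during which the arm holds its last target.

## Task

Build one square column of the closed tins and the tea carton beside the low tiled step, without lifting or tipping the two big flat tins: first push the big tin that stands on the shelf up snug and square against the step, then slide the other big tin across off the step onto it so that all their edges are flush. Then set the tea carton centred and square on top, long side along the tins' long side, and set the small tin the same way on the carton; leave the crockery and everything else where it stands.

Things in the scene. Friction and masses are not known exactly. Their poses are not given: they have to be found in the camera images.
- ledge: Low fixed step on the left of the shelf, one clay brick course under pale tiles: a solid block 500 (its x) x 210 (its y) x 49.5 mm high. Origin at the centre of its underside, on the shelf surface. Its straight front face, towards the middle of the shelf, looks along its own -y and lies 105 mm from its centre; it is turned a few degrees either way. The step's top is 1.5 mm higher than the big tins are tall.
- tin_low: Big flat closed metal tin, 140 (its x) x 100 (its y) x 48 mm high, 0.4 to 0.65 kg, too wide to grip; stands on the shelf, its near side 20 to 60 mm out from the step's front face, within 9 degrees of parallel to it and not quite opposite the other big tin. Origin at the centre of its underside, z up. Flat top and flat sides; it slides on the tiles with a push of a few newtons.
- tin_ledge: The second big flat closed tin, same size (140 x 100 x 48 mm, 0.3 to 0.65 kg), on top of the step near its front edge, with its own small turn. Origin at the centre of its underside, x along the 140 mm side, z up.
- carton: Closed cardboard tea carton, 104 (its x) x 58 (its y) x 60 mm high, about 0.2 kg, stands on the shelf on the right with any heading. Origin at the centre of its underside, z up.
- tin_small: Small closed metal tin, 80 (its x) x 50 (its y) x 40 mm high, about 0.14 kg, stands on the shelf on the right with any heading. Origin at the centre of its underside, z up.
- saucer0: Lowest of three stacked pale saucers (130 mm across, stack 37 mm high) at the far (+x) end of the step; bystander. Origin under its centre.
- saucer2: Top saucer of that stack; bystander. Origin under its centre, 20 mm above the step.
- teapot: Stainless steel teapot, body 156 mm across, 157 mm high, spout and handle reach 140 mm and 124 mm to its +y and -y; far right; bystander. Origin under its centre.
- glass_a: Tall drinking glass, 66 mm across, 135 mm high, at the far side; bystander. Origin under its centre.
- glass_b: Second tall glass, same size, stands among the carton and the small tin; bystander. Origin under its centre.
- flat_lid: Hard grey silicone lid lying flat, 160 mm across, 28 mm high at its knob; bystander. Origin under its centre.
- canister: Plastic canister 109 mm square, 156 mm high with a press-button latch on top; far right; bystander. Origin under its centre.
Things that resemble listed ones, but are neither listed nor needed, are in the scene too. Leave any black look-alike of the tin_small alone.

How it is judged:
On the way, in this order (a step that is already met when the one before it is completed fails the run):
1. the big tin on the shelf is pushed up against the step's front face (gap under 6 mm) and square to it (y of tin_low in the frame of ledge above -0.161 m and angle between the x axis of tin_low and the x axis of ledge, either way round below 0.08 rad and height (world z) of tin_low below 0.004 m), for 0.2 s.
2. the second big tin lies on it with its edges flush (x of tin_ledge in the frame of tin_low between -0.01 and 0.01 m and y of tin_ledge in the frame of tin_low between -0.01 and 0.01 m and z of tin_ledge in the frame of tin_low between 0.044 and 0.052 m and angle between the x axis of tin_ledge and the x axis of tin_low, either way round below 0.09 rad and angle between tin_ledge's own z axis and vertical below 0.04 rad), for 0.2 s.
3. the carton stands centred and square on the two big tins (all of step 2 and x of carton in the frame of tin_ledge between -0.012 and 0.012 m and y of carton in the frame of tin_ledge between -0.012 and 0.012 m and z of carton in the frame of tin_ledge between 0.044 and 0.052 m and angle between the x axis of carton and the x axis of tin_ledge, either way round below 0.12 rad and angle between carton's own z axis and vertical below 0.04 rad), for 0.2 s.
4. the small tin stands centred and square on the carton (all of step 3 and x of tin_small in the frame of carton between -0.012 and 0.012 m and y of tin_small in the frame of carton between -0.012 and 0.012 m and z of tin_small in the frame of carton between 0.056 and 0.064 m and angle between the x axis of tin_small and the x axis of carton, either way round below 0.12 rad and angle between tin_small's own z axis and vertical below 0.04 rad), for 0.2 s.
At the end, for the whole second after the job is handed in: All four stand still in one column: low big tin within 10 mm of the step and 0.08 rad of parallel; second big tin within 10 mm and 0.09 rad of flush on it; carton, then small tin, each within 12 mm of centred each way and 0.12 rad of square; none tilted over 0.04 rad (all of step 4 and y of tin_low in the frame of ledge above -0.165 m and angle between the x axis of tin_low and the x axis of ledge, either way round below 0.08 rad and height (world z) of tin_low below 0.004 m and linear speed of each of tin_low, tin_ledge, carton, tin_small below 0.015 m/s); the robot touches nothing.
It fails at once if a big tin is lifted (height (world z) of tin_low above 0.02 m or height (world z) of tin_ledge above 0.07 m).
It fails at once if a big tin is tipped by more than 0.25 rad (angle between any of tin_low, tin_ledge's own z axis and vertical above 0.25 rad).
It fails at once if the teapot, a glass, the silicone lid, the canister or a saucer is moved by more than 20 mm (distance of any of teapot, glass_a, glass_b, flat_lid, canister, saucer0, saucer2 from where it was at the start of the episode above 0.02 m).
It also fails if it takes over 72 s, if anything falls off the work surface, if the arm or the gripper's body presses on something with over 40 N, if the wrist force passes 120 N, or if a joint passes its speed limit or range.

## Working session

There is one attempt and no reset: what is moved stays moved. The work goes in short steps, Python scripts to look and compute and a shell command to move; the robot and the scene stay as the last step left them, time stands still between calls to the robot, and variables do not carry over. Pictures are saved under pics/ and viewed, and the job is handed in when it is done.

```bash
ls; mkdir -p pics
python3 - <<'E'
from workcell import robot
import cv2,numpy as np
print(robot.get_state())
for n in("scene","top","wrist"):
    c=robot.calibration(n);print(n,c)
    cv2.imwrite(f"pics/{n}0.png",robot.snapshot(n)[:,:,::-1])
print(robot.get_state()['time_s'])
E
```

```text
pics
{'time_s': 0.0, 'qpos': array([-1.30551742e+00,  2.07380812e-01,  1.54293186e+00, -5.11630659e-07,
        1.39348188e+00, -1.50493770e-01]), 'qvel': array([-0.0003921 ,  0.00060061, -0.00020998,  0.00096496, -0.00042599,
       -0.00194407]), 'tau': array([ 5.59494656e-04, -3.70872366e+01, -2.81417763e+01,  6.99010422e-02,
        3.60358274e-02, -1.63597192e-04]), 'ee_pos': array([ 0.23202328, -0.52524208,  0.20432353]), 'tool_rot': array([-1.37618041,  0.89887984, -0.896177  ]), 'ft_force': array([-0.76147125,  0.02737724, -1.01696107]), 'wrist_torque': array([-0.01914584,  0.01128788, -0.00915396]), 'gripper_width': 0.093991220744016}
scene {'vertical_fov': 45.21384132020227, 'cx': 315.84781999172174, 'cy': 205.7091297999641, 'rvec': array([ 1.05492573,  2.2942918 , -1.15364942]), 'tvec': array([ 0.39975013, -0.11702515,  1.85633488])}
top {'vertical_fov': 46.496148304035245, 'cx': 317.91237259821133, 'cy': 204.89694385409288, 'rvec': array([ 2.1076956 , -2.15770393,  0.16289299]), 'tvec': array([-0.10125755,  0.52459587,  1.53724941])}
wrist {'vertical_fov': 65.70646984690485, 'cx': 323.31566205336736, 'cy': 205.42874225502402, 'mount': array([[ 9.99999655e-01,  7.51496796e-04, -3.54962540e-04,
         2.53806395e-03],
       [ 5.57332450e-04, -2.89518092e-01,  9.57172379e-01,
        -1.79820607e-01],
       [ 6.16543900e-04, -9.57172247e-01, -2.89518410e-01,
         8.48549549e-02],
       [ 0.00000000e+00,  0.00000000e+00,  0.00000000e+00,
         1.00000000e+00]])}
0.15
```

View pictures.

View pics/scene0.png

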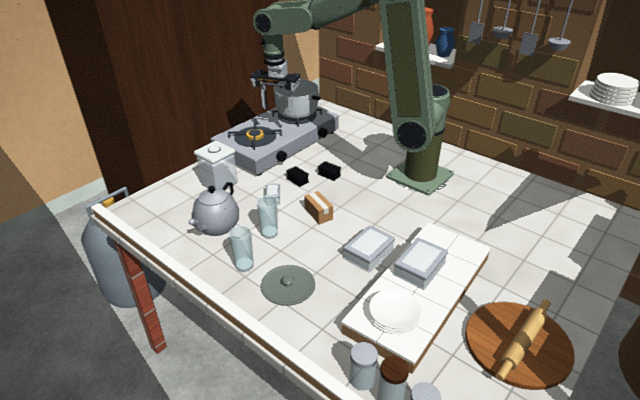

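View pics/top0.png

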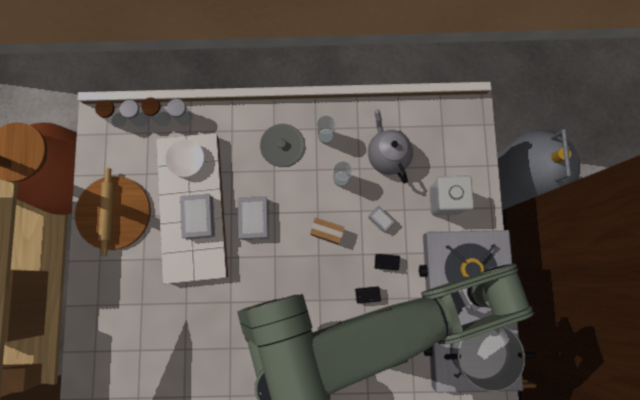

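View pics/wrist0.png

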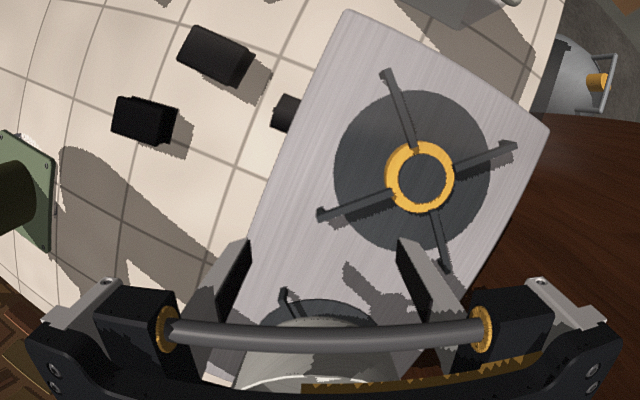

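```bash
cat > h.py <<'E'
from workcell import robot
import cv2,numpy as np
from scipy.optimize import minimize
from scipy.spatial.transform import Rotation as R
SZ=dict(ledge=(.5,.21,.0495),tin_low=(.14,.1,.048),tin_ledge=(.14,.1,.048),carton=(.104,.058,.06),tin_small=(.08,.05,.04))
def proj(n,P,S=None):
    P=np.atleast_2d(P).astype(float); c=robot.calibration(n); f=200/np.tan(np.radians(c['vertical_fov'])/2)
    if n!='wrist':
        q=R.from_rotvec(c['rvec']).apply(P)+c['tvec']
        return np.c_[f*q[:,0]/q[:,2]+c['cx'],f*q[:,1]/q[:,2]+c['cy']]
    S=S or robot.get_state()
    t=R.from_rotvec(S['tool_rot']).inv().apply(P-S['ee_pos']); M=c['mount']
    q=(t-M[:3,3])@M[:3,:3]
    r=np.hypot(q[:,0],q[:,1]); th=np.arctan2(r,q[:,2]); k=f*th/np.maximum(r,1e-9)
    return np.c_[k*q[:,0]+c['cx'],k*q[:,1]+c['cy']]
def back(n,uv,z,S=None):
    """pixel -> world point at height z"""
    uv=np.atleast_2d(uv).astype(float);c=robot.calibration(n); f=200/np.tan(np.radians(c['vertical_fov'])/2)
    d=(uv-[c['cx'],c['cy']])/f
    if n!='wrist':
        Rm=R.from_rotvec(c['rvec']).as_matrix(); o=-Rm.T@c['tvec']; D=np.c_[d,np.ones(len(d))]@Rm
    else:
        S=S or robot.get_state(); th=np.hypot(*d.T); D=np.c_[d*(np.sin(th)/np.maximum(th,1e-9))[:,None],np.cos(th)]
        M=c['mount']; Rt=R.from_rotvec(S['tool_rot']); D=Rt.apply(D@M[:3,:3].T); o=S['ee_pos']+Rt.apply(M[:3,3])
    return o+D*((z-o[2])/D[:,2])[:,None]
def box(name,x,y,yaw,z0):
    a,b,h=SZ[name]; V=np.array([[sx*a/2,sy*b/2,z] for z in(0,h) for sx,sy in((-1,-1),(1,-1),(1,1),(-1,1))])
    return V@R.from_euler('z',yaw).as_matrix().T+[x,y,z0]
def sil(n,V,S=None,sc=4):
    p=proj(n,V,S); m=np.zeros((400*sc,640*sc),np.uint8)
    cv2.fillConvexPoly(m,cv2.convexHull(((p+.5)*sc).astype(np.int32)),1); return cv2.resize(m.astype(np.float32),(640,400),interpolation=cv2.INTER_AREA)
def fit(name,masks,z0,x0,S=None,top=False):
    def cost(v):
        c=0
        for n,m in masks.items():
            V=box(name,v[0]/100,v[1]/100,v[2]/10,z0)
            if top:V=V[4:]
            s=sil(n,V,S); c+=1-np.minimum(s,m).sum()/np.maximum(s,m).sum()
        return c
    best=None
    for dy in(0,.4,-.4,.8,-.8,1.2,-1.2,1.57):
        v=np.array([x0[0]*100,x0[1]*100,(x0[2]+dy)*10])
        if best is None or cost(v)<best[0]: best=(cost(v),v)
    for k in range(2):
        r=minimize(cost,best[1],method='Nelder-Mead',options=dict(initial_simplex=best[1]+np.array([[0,0,0],[1.,0,0],[0,1.,0],[0,0,1.5]])/(1+k),xatol=.005,fatol=1e-5)); best=(r.fun,r.x)
    return best[1]/[100,100,10],best[0]
def draw(n,img,boxes,fn,S=None,crop=None,k=1):
    im=img[:,:,::-1].copy(); im=cv2.resize(im,None,fx=k,fy=k)
    for V in boxes:
        p=((proj(n,V,S)+.5)*k).astype(int)
        for a,b in((0,1),(1,2),(2,3),(3,0),(4,5),(5,6),(6,7),(7,4),(0,4),(1,5),(2,6),(3,7)):
            cv2.line(im,tuple(map(int,p[a])),tuple(map(int,p[b])),(0,0,255) if a>3 and b>3 else(0,255,0),1)
    if crop: x0,y0,x1,y1=[c*k for c in crop]; im=im[y0:y1,x0:x1]
    cv2.imwrite(fn,im)
E
python3 - <<'E'
from h import *
import pickle
D={}
for n in("top","scene"):
    D[n]=robot.snapshot(n)
    for q in("tin_low","ledge","carton","tin_small"):
        L=robot.trace(q,n)
        D[n,q]=L
        for o in L:
            r,c=o['at'];print(n,q,round(o['conf'],2),round(c*640),round(r*400),o['region'].sum())
print(robot.get_state()['time_s'])
pickle.dump(D,open('d0.pkl','wb'))
for n,uv,z in[('top',(197,215),.0975),('top',(253,218),.048),('top',(327,231),.06),('top',(382,219),.04),('scene',(368,245),.048),('scene',(318,207),.06)]: print(n,uv,back(n,uv,z).round(3))
E
```

```text
top tin_low 0.9 250 218 1271
top ledge 0.59 183 221 6636
top ledge 0.17 454 196 1532
top carton 0.74 328 233 539
top tin_small 0.72 383 220 353
top tin_small 0.61 388 262 359
top tin_small 0.57 364 294 385
scene tin_low 0.83 367 247 1505
scene ledge 0.84 426 299 7184
scene carton 0.69 318 206 648
scene carton 0.49 218 213 1934
scene tin_small 0.76 296 177 285
scene tin_small 0.54 328 169 301
scene tin_small 0.47 275 189 184
0.65
top (197, 215) [[0.489 0.282 0.097]]
top (253, 218) [[0.482 0.106 0.048]]
top (327, 231) [[ 0.431 -0.142  0.06 ]]
top (382, 219) [[ 0.469 -0.329  0.04 ]]
scene (368, 245) [[0.502 0.117 0.048]]
scene (318, 207) [[ 0.466 -0.115  0.06 ]]
```

Run:
```python
from h import *
import pickle
D=pickle.load(open('d0.pkl','rb'))
for n in("top","scene"):
    D[n]=robot.snapshot(n)
    D[n,'tin_ledge']=L=robot.trace('tin_ledge',n)
    for o in L:
            r,c=o['at'];print(n,round(o['conf'],2),round(c*640),round(r*400),o['region'].sum())
pickle.dump(D,open('d0.pkl','wb'))
def pick(n,q,uv):
    return min(D[n,q],key=lambda o:np.hypot(o['at'][1]*640-uv[0],o['at'][0]*400-uv[1]))['region']
F={}
for q,z,x0,u in[('tin_low',0,(.48,.11,0),((250,218),(367,247))),('tin_ledge',.0495,(.48,.28,0),((197,215),(420,261))),('carton',0,(.43,-.14,0),((328,233),(318,206))),('tin_small',0,(.47,-.33,0),((383,220),(275,189)))]:
    m=dict(top=pick('top',q,u[0]),scene=pick('scene',q,u[1]))
    for cams in(('top',),('scene',),('top','scene')):
        v,c=fit(q,{k:m[k] for k in cams},z,x0); print(q,cams,v.round(4),round(c,3))
    F[q]=box(q,*v,z)
draw('top',D['top'],F.values(),'pics/f1.png',crop=(140,100,440,320),k=2)
draw('scene',D['scene'],F.values(),'pics/f2.png',crop=(180,130,500,360),k=2)
```

```text
top 0.97 198 216 1484
top 0.6 182 216 6405
top 0.37 326 125 436
scene 0.85 420 261 1713
tin_low ('top',) [0.4862 0.1109 0.0287] 0.05
tin_low ('scene',) [0.4859 0.1091 0.0489] 0.049
tin_low ('top', 'scene') [0.4866 0.1103 0.0327] 0.104
tin_ledge ('top',) [0.4911 0.2895 0.087 ] 0.044
tin_ledge ('scene',) [0.4871 0.2881 0.1232] 0.072
tin_ledge ('top', 'scene') [0.4903 0.2896 0.0897] 0.128
carton ('top',) [ 0.4371 -0.1395  1.2295] 0.105
carton ('scene',) [ 0.4327 -0.1435  1.1695] 0.09
carton ('top', 'scene') [ 0.4366 -0.1405  1.2011] 0.22
tin_small ('top',) [ 0.4721 -0.3263  0.7532] 0.113
tin_small ('scene',) [ 0.4697 -0.3308  0.8518] 0.422
tin_small ('top', 'scene') [ 0.4731 -0.3261  0.8027] 0.559
```

View pics/f1.png

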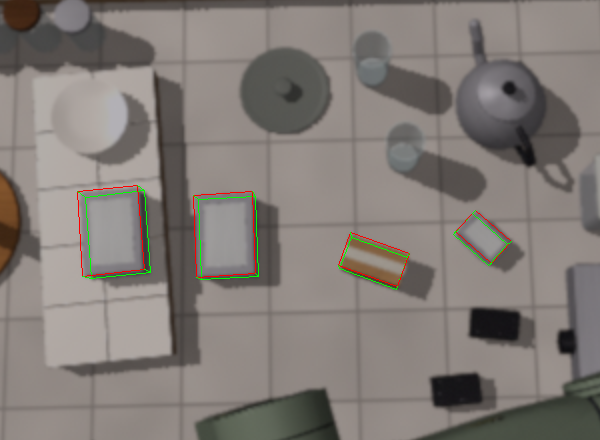

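View pics/f2.png

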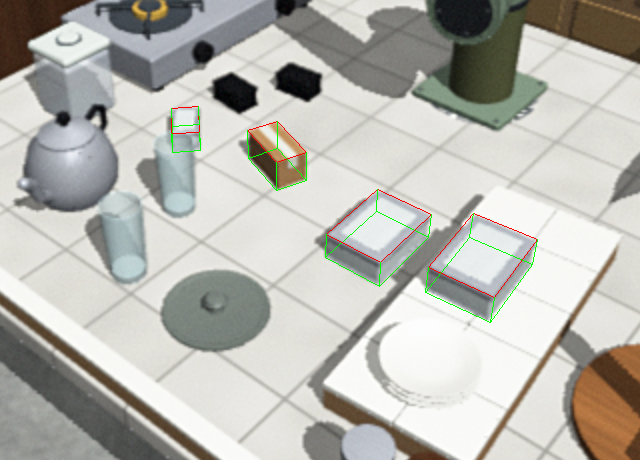

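```bash
cat >> h.py <<'E'
def yawof(S=None):
    S=S or robot.get_state(); a=R.from_rotvec(S['tool_rot']).as_matrix(); return np.arctan2(a[1,0],a[0,0])
def go(x,y,z,yaw,cmd=None):
    """print row numbers from commanded pose cmd (x,y,z,yaw; default measured) to the target; tool upright"""
    S=robot.get_state(); A=R.from_rotvec(S['tool_rot']).as_matrix()
    p=S['ee_pos'] ; 
    d=A.T@(np.array([x,y,z])-p)*100
    T=np.column_stack([[np.cos(yaw),np.sin(yaw),0],[0,0,-1],[-np.sin(yaw),np.cos(yaw),0]])
    rv=np.degrees(R.from_matrix(A.T@T).as_rotvec())
    print('row',np.r_[d,rv].round(2).tolist(),'rows>=',max(np.linalg.norm(d)/5,np.linalg.norm(rv)/8.59).round(1),'q',S['qpos'].round(2),'F',S['ft_force'].round(1),'p',p.round(4),'yaw',round(yawof(S),3))
E
python3 - <<'E'
from h import *
import pickle
D=pickle.load(open('d0.pkl','rb'))
print(R.from_rotvec(robot.get_state()['tool_rot']).as_matrix().round(3))
for uv in((217.5,134),(226,278),(157,139),(163,282)): print(uv,back('top',uv,.0495).round(4))
print('saucer',back('top',(184.5,158),.08))
p=D['top'][120:300,140:260,::-1]
cv2.imwrite('pics/led.png',cv2.resize(p,None,fx=5,fy=5,interpolation=cv2.INTER_CUBIC)[:,:600*1][:900])
cv2.imwrite('pics/led.png',cv2.resize(p,None,fx=3.3,fy=3.3,interpolation=cv2.INTER_CUBIC))
m=(D['top','ledge'][0]['region']).astype(np.uint8)
# right edge of the ledge mask per row
rows=[r for r in range(150,272,3)]
e=np.array([[np.where(m[r])[0].max()+.5,r] for r in rows]);print(e[:,0])
e=np.array([[np.where(m[r])[0].max(),r] for r in rows])
w=back('top',e,.0495); print(np.polyfit(w[:,0],w[:,1],1))
E
```

```text
[[ 0.404  0.     0.915]
 [-0.915 -0.     0.404]
 [ 0.    -1.    -0.   ]]
(217.5, 134) [[0.7785 0.2292 0.0495]]
(226, 278) [[0.284  0.195  0.0495]]
(157, 139) [[0.766  0.4393 0.0495]]
(163, 282) [[0.2756 0.4031 0.0495]]
saucer [[0.68718098 0.33279814 0.08      ]]
[219.5 219.5 220.5 220.5 219.5 219.5 219.5 219.5 219.5 219.5 220.5 221.5
 221.5 221.5 221.5 222.5 222.5 222.5 222.5 222.5 223.5 223.5 223.5 223.5
 223.5 224.5 224.5 224.5 223.5 224.5 224.5 225.5 225.5 225.5 225.5 226.5
 226.5 226.5 226.5 226.5 227.5]
[0.07716038 0.16964458]
```

View pics/led.png

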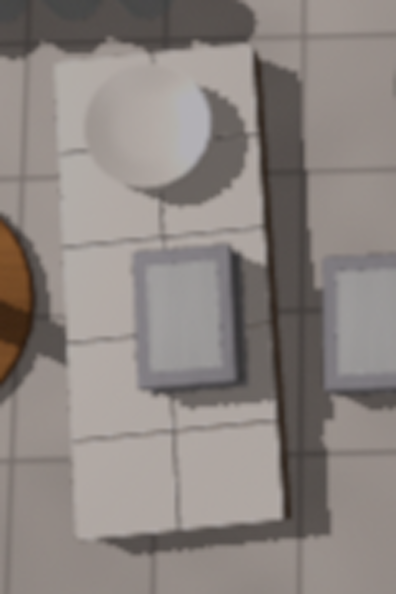

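Run:
```python
from h import *
import pickle
D=pickle.load(open('d0.pkl','rb'))
g=cv2.GaussianBlur(D['top'].mean(2).astype(np.float32),(3,3),0.8)
def edge(u0,u1,rows,sgn):
    pts=[]
    for r in rows:
        uc=u0+(u1-u0)*(r-134)/(277-134); c=np.arange(int(uc)-4,int(uc)+6)
        d=sgn*np.diff(g[r,c.min():c.max()+2]); k=d.argmax()
        if 0<k<len(d)-1 and d[k]>8:
            a=d[k-1]-2*d[k]+d[k+1]; pts.append([c[k]+.5+.5*(d[k-1]-d[k+1])/a,r])
    return np.array(pts)
for u,rows,s in(((216.5,226.5),[*range(137,190),*range(240,275)],-1),((157,163),range(145,275),1)):
    e=edge(*u,rows,s); w=back('top',e,.0495)
    import numpy.polynomial.polynomial as P
    c=np.polyfit(w[:,0],w[:,1],1); r=w[:,1]-np.polyval(c,w[:,0]); k=abs(r)<.004
    c=np.polyfit(w[k,0],w[k,1],1); print(len(e),k.sum(),c,np.arctan(c[0]),r[k].std(),np.polyval(c,.49))
```

```text
88 88 [0.07776027 0.17409994] 0.0776041053598018 0.00043632041677942664 0.2122024723923879
106 106 [0.07623224 0.38405622] 0.07608507796262905 0.0006002967256980442 0.42141001627119734
```

```bash
cat >> h.py <<'E'
YL=.0771; EX=np.array([np.cos(YL),np.sin(YL)]); EY=np.array([-np.sin(YL),np.cos(YL)]); FR=.1736
def gol(ex,ey,z,yaw): 
    p=ex*EX+ey*EY; print('->',p.round(4)); go(p[0],p[1],z,yaw)
E
python3 -c "
from h import *
gol(.395,.0727,.18,YL-np.pi/2)"
```

```text
-> [0.3882 0.1029]
row [-51.24, 2.54, 39.67, -0.0, 19.4, 0.0] rows>= 13.0 q [-1.31  0.21  1.54  0.    1.39 -0.15] F [-0.1 -1.3  0.6] p [ 0.2322 -0.526   0.2055] yaw -1.155
```

```bash
python3 -m crank '[[-51.2,2.5,39.7,0,19.4,0,0.17],[-51.2,2.5,39.7,0,19.4,0,0.17],[-51.2,2.5,39.7,0,19.4,0,0.17],[-51.2,2.5,39.7,0,19.4,0,0.17],[-51.2,2.5,39.7,0,19.4,0,0.17],[-51.2,2.5,39.7,0,19.4,0,0.17],[-51.2,2.5,39.7,0,19.4,0,0.17],[-51.2,2.5,39.7,0,19.4,0,0.17],[-51.2,2.5,39.7,0,19.4,0,0.17],[-51.2,2.5,39.7,0,19.4,0,0.17]]'
python3 -c "
from h import *
gol(.393,.0727,.018,YL-np.pi/2)"
```

```text
time_s: 1.85
ee_pos: [0.3531, -0.0394, 0.1866]
tool_rot: [-1.244, 1.151, -1.154]
ft_force: [1.4, -1.0, 0.5]
gripper_width: 0.0549
-> [0.3862 0.1028]
row [-13.93, 16.86, 4.36, -0.11, -0.03, 0.05] rows>= 4.5 q [-0.36 -0.28  2.05  0.    1.37  1.14] F [ 1.4 -1.   0.5] p [ 0.3531 -0.0394  0.1866] yaw -1.494
```

```bash
python3 -m crank '[[-13.9,1,4.4,0,0,0,0.17],[-13.9,1,4.4,0,0,0,0.17],[-13.9,1,4.4,0,0,0,0.17],[-13.9,1,4.4,0,0,0,0.17],[-13.9,16.8,4.4,0,0,0,0.17],[-13.9,16.8,4.4,0,0,0,0.17],[-13.9,16.8,4.4,0,0,0,0.17],[-13.9,16.8,4.4,0,0,0,0.17]]'
python3 - <<'E'
from h import *
S=robot.get_state(); im=robot.snapshot('wrist')
gol(.433,.0727,.018,YL-np.pi/2)
b=box('tin_low',.4866,.1105,.033,0)
draw('wrist',im,[b],'pics/w1.png',S)
E
```

```text
time_s: 2.65
ee_pos: [0.3797, 0.0997, 0.0133]
tool_rot: [-1.254, 1.162, -1.147]
ft_force: [-2.4, 0.5, -0.3]
gripper_width: 0.0547
-> [0.4261 0.1058]
row [-0.26, -0.36, 4.48, 0.56, -0.06, -0.01] rows>= 0.9 q [ 0.04  0.11  2.12 -0.    0.93  1.53] F [-0.7 -1.   0.4] p [0.3816 0.0998 0.0149] yaw -1.495
```

View pics/w1.png

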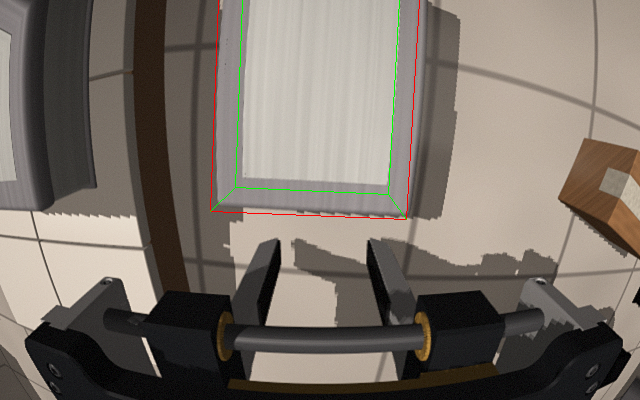

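```bash
python3 -m crank '[[0,-0.3,1.5,0,0,0,0.17],[0,-0.3,2.0,0,0,0,0.17],[0,-0.3,2.5,0,0,0,0.17],[0,-0.3,3.0,0,0,0,0.17],[0,-0.3,3.4,0,0,0,0.17],[0,-0.3,3.8,0,0,0,0.17],[0,-0.3,4.1,0,0,0,0.17],[0,-0.3,4.3,0,0,0,0.17],[0,-0.3,4.4,0,0,0,0.17]]'
python3 - <<'E'
from h import *
S=robot.get_state(); im=robot.snapshot('wrist')
gol(.433,.0727,.018,YL-np.pi/2)
cv2.imwrite('pics/w2.png',im[:,:,::-1])
cv2.imwrite('pics/t2.png',robot.snapshot('top')[100:320,140:440,::-1].repeat(2,0).repeat(2,1))
E
```

```text
time_s: 3.6
ee_pos: [0.4298, 0.1043, 0.0211]
tool_rot: [-1.245, 1.152, -1.152]
ft_force: [-4.1, 0.1, 3.6]
gripper_width: 0.055
-> [0.4261 0.1058]
row [-0.18, 0.31, -0.37, 0.01, 0.01, -0.01] rows>= 0.1 q [0.04 0.18 2.01 0.   0.95 1.54] F [-4.1 -0.1  3.1] p [0.43   0.1044 0.0211] yaw -1.493
```

View pics/w2.png

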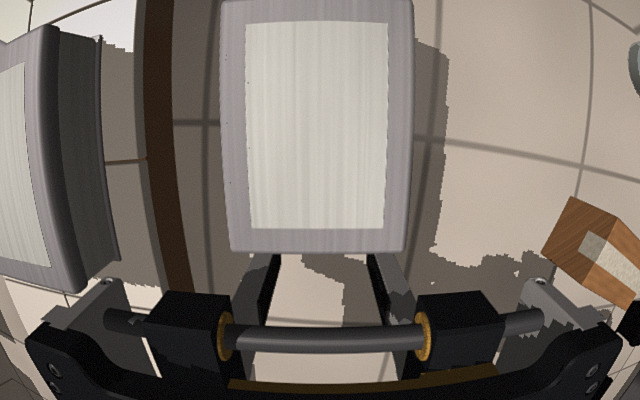

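View pics/t2.png

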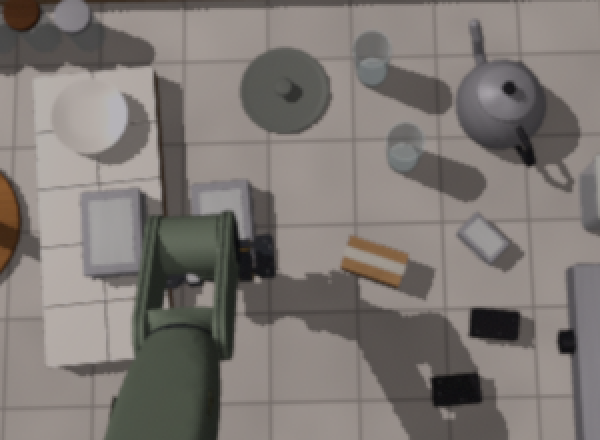

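```bash
python3 -m crank '[[0,-1,-2,0,0,0,0.17],[0,-9,-3,0,0,0,0.17],[0,-9,-3,0,0,0,0.17]]'
python3 - <<'E'
from h import *
gol(.513,-.02,.11,YL)
E
```

```text
time_s: 4.0
ee_pos: [0.4017, 0.102, 0.1134]
tool_rot: [-1.241, 1.148, -1.155]
ft_force: [1.5, -0.1, 1.4]
gripper_width: 0.0551
-> [0.513  0.0196]
row [9.07, 0.39, 10.47, -0.23, -90.0, 0.24] rows>= 10.5 q [ 0.04 -0.04  2.02  0.    1.16  1.53] F [ 1.5 -0.1  1.4] p [0.4017 0.102  0.1134] yaw -1.494
```

```bash
python3 -m crank '[[9.1,0.3,10.5,0,-90,0,1],[9.1,0.3,10.5,0,-90,0,1],[9.1,0.3,10.5,0,-90,0,1],[9.1,0.3,10.5,0,-90,0,1],[9.1,0.3,10.5,0,-90,0,1],[9.1,0.3,10.5,0,-90,0,1],[9.1,0.3,10.5,0,-90,0,1],[9.1,0.3,10.5,0,-90,0,1],[9.1,0.3,10.5,0,-90,0,1],[9.1,0.3,10.5,0,-90,0,1]]'
python3 - <<'E'
from h import *
S=robot.get_state(); im=robot.snapshot('wrist')
gol(.513,-.018,.02,YL)
cv2.imwrite('pics/w3.png',im[:,:,::-1])
t=robot.snapshot('top');cv2.imwrite('pics/t3.png',t[100:320,140:440,::-1].repeat(2,0).repeat(2,1))
for q in('tin_low','tin_ledge'):
  for n in('wrist','top'):
    for o in robot.trace(q,n): print(q,n,round(o['conf'],2),o['at'][1]*640,o['at'][0]*400,o['region'].sum())
E
```

```text
time_s: 5.0
ee_pos: [0.5136, 0.019, 0.1086]
tool_rot: [-1.571, -0.013, 0.006]
ft_force: [0.1, 0.3, -0.1]
gripper_width: 0.0935
-> [0.5129 0.0216]
row [-0.09, 8.86, 0.26, 0.04, -3.53, 0.24] rows>= 1.8 q [-0.13  0.18  1.79  0.    1.17 -0.15] F [1.  0.8 0.3] p [0.5134 0.019  0.1086] yaw 0.015
tin_low wrist 0.93 317.824 100.07999999999998 21594
tin_low top 0.79 251.968 213.32 353
tin_ledge top 0.69 195.904 216.67999999999998 1422
```

View pics/w3.png

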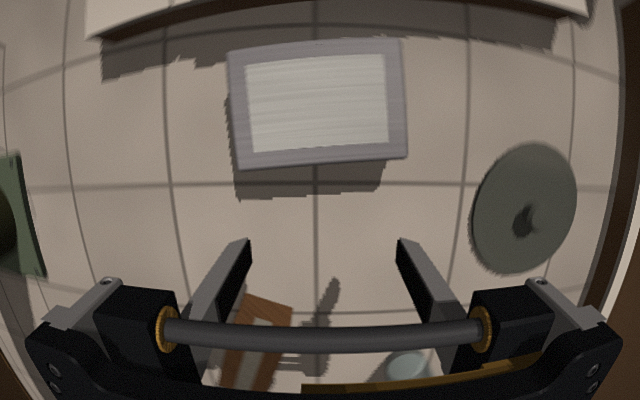

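View pics/t3.png

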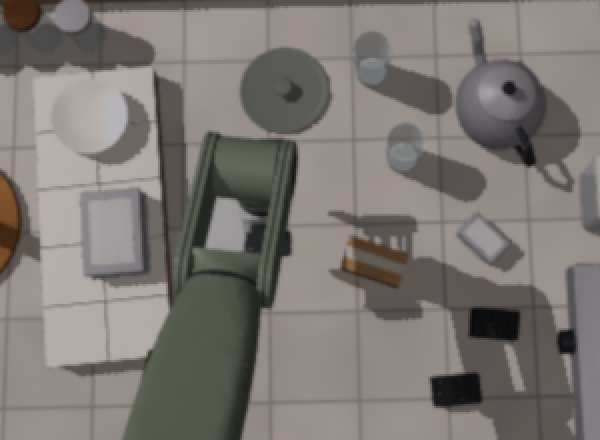

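Run:
```python
from h import *
S=robot.get_state(); im=robot.snapshot('wrist')
o=robot.trace('tin_low','wrist')[0]
v,c=fit('tin_low',{'wrist':o['region']},0,(.5,.12,.07),S); print(v,c, 'ex',v[:2]@EX,'ey',v[:2]@EY)
draw('wrist',im,[box('tin_low',*v,0)],'pics/w4.png',S)
```

```text
[0.50978568 0.1132904  0.07596243] 0.019599497318267822 ex 0.5169972798156444 ey 0.07368829798546811
```

View pics/w4.png

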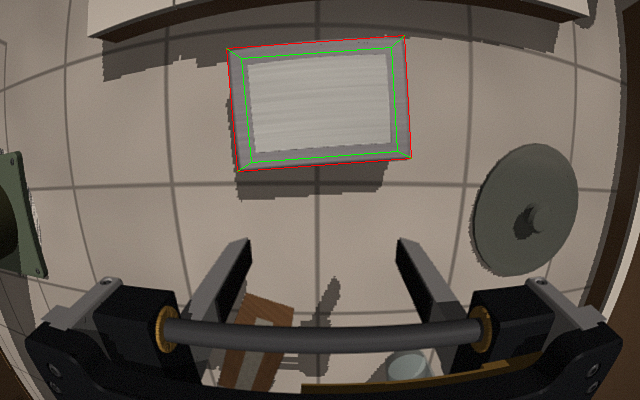

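```bash
python3 -m crank '[[0.3,8.8,0,0,-3.5,0,1],[0.3,8.8,0,0,-3.5,0,1],[0.3,8.8,0,0,-3.5,0,1]]'
python3 -c "
from h import *
gol(.517,.061,.02,YL)"
```

```text
time_s: 5.7
ee_pos: [0.5091, 0.0199, 0.015]
tool_rot: [-1.568, -0.042, 0.061]
ft_force: [-0.9, -0.6, -1.1]
gripper_width: 0.0938
-> [0.5108 0.1006]
row [0.69, -0.49, 8.04, -0.14, -0.65, -0.68] rows>= 1.6 q [-0.13  0.32  1.84 -0.    0.99 -0.2 ] F [-0.9 -0.6 -1.1] p [0.5091 0.0199 0.015 ] yaw 0.066
```

```bash
python3 -m crank '[[0.6,-0.5,2,0,-0.6,0,1],[0.6,-0.5,3,0,-0.6,0,1],[0.6,-0.5,4,0,-0.6,0,1],[0.6,-0.5,5,0,-0.6,0,1],[0.6,-0.5,6,0,-0.6,0,1],[0.6,-0.5,6.8,0,-0.6,0,1],[0.6,-0.5,7.4,0,-0.6,0,1],[0.6,-0.5,7.8,0,-0.6,0,1],[0.6,-0.5,8.0,0,-0.6,0,1],[0.6,-0.5,8.0,0,-0.6,0,1]]'
python3 -c "
from h import *
S=robot.get_state(); im=robot.snapshot('wrist')
gol(.517,.0655,.02,YL)
cv2.imwrite('pics/w5.png',im[:,:,::-1])
"
```

```text
time_s: 6.7
ee_pos: [0.515, 0.1, 0.0249]
tool_rot: [-1.569, -0.06, 0.061]
ft_force: [1.2, -2.3, 2.4]
gripper_width: 0.0943
-> [0.5104 0.1051]
row [-0.41, 0.48, 0.55, -0.05, 0.0, -0.04] rows>= 0.2 q [ 0.03  0.33  1.81  0.    1.01 -0.05] F [ 1.1 -1.9  1.1] p [0.5149 0.0999 0.0248] yaw 0.077
```

View pics/w5.png

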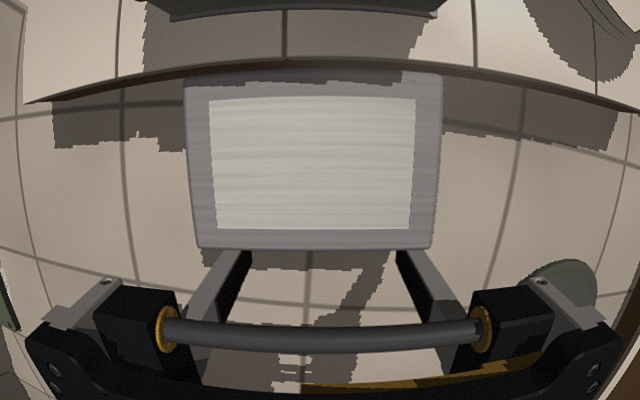

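```bash
python3 -m crank '[[0,0.4,0.3,0,0,0,1],[0,0.4,0.6,0,0,0,1],[0,0.4,0.6,0,0,0,1]]'; python3 -m crank '[[0,0,0.2,0,0,0,1],[0,0,0.2,0,0,0,1]]'; python3 -c "
from h import *
gol(.517,.0655,.02,YL)
print(robot.get_state()['wrist_torque'])
"
```

```text
time_s: 7.05
ee_pos: [0.5147, 0.104, 0.0205]
tool_rot: [-1.573, -0.061, 0.061]
ft_force: [2.4, -7.9, -0.0]
gripper_width: 0.0941
time_s: 7.25
ee_pos: [0.5147, 0.104, 0.0205]
tool_rot: [-1.576, -0.061, 0.062]
ft_force: [0.6, -14.1, 0.3]
gripper_width: 0.0936
-> [0.5104 0.1051]
row [-0.42, 0.05, 0.14, 0.36, 0.05, -0.05] rows>= 0.1 q [ 0.04  0.34  1.81 -0.01  1.   -0.04] F [  0.6 -14.1   0.3] p [0.5147 0.104  0.0205] yaw 0.078
[-2.48564229 -0.41758922 -0.13260478]
```

```bash
python3 -m crank '[[0,0,0.1,0,0,0,1],[0,0,0.1,0,0,0,1]]'; python3 -c "
from h import *
S=robot.get_state(); im=robot.snapshot('wrist')
cv2.imwrite('pics/w6.png',im[:,:,::-1])
o=robot.trace('tin_low','wrist')[0]
v,c=fit('tin_low',{'wrist':o['region']},0,(.51,.16,.07),S); print(v,c, 'ex',v[:2]@EX,'ey',v[:2]@EY)
"
```

```text
time_s: 7.45
ee_pos: [0.5148, 0.104, 0.0206]
tool_rot: [-1.578, -0.061, 0.062]
ft_force: [1.0, -17.1, 0.1]
gripper_width: 0.0938
[0.50442734 0.16194617 0.08003422] 0.030649900436401367 ex 0.5154025031924481 ey 0.1226122416514373
```

View pics/w6.png

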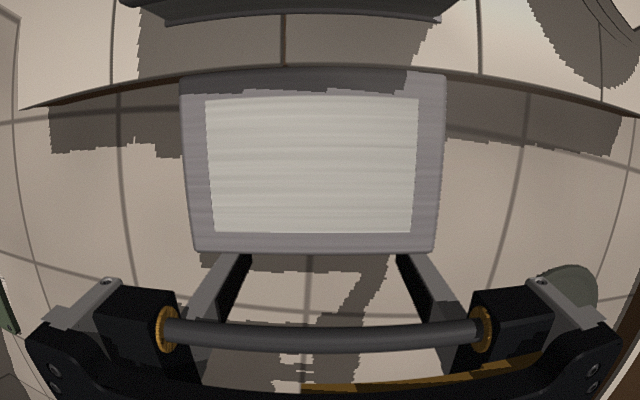

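```bash
python3 -m crank '[[0,0,-1.5,0,0,0,1],[0,-5,-1.5,0,0,0,1],[0,-10,-1.5,0,0,0,1],[0,-15,3,0,0,0,1],[0,-18,8,0,0,0,1],[0,-18,8,0,0,0,1],[0,-18,8,0,0,0,1]]'; python3 -c "
from h import *
S=robot.get_state(); im=robot.snapshot('wrist')
gol(.515,.335,.21,YL)
B=[]
for q,z,x0 in(('tin_low',0,(.51,.16,.07)),('tin_ledge',.0495,(.49,.289,.08))):
  for o in robot.trace(q,'wrist'): print(q,o['conf'],o['at'][1]*640,o['at'][0]*400)
  L=robot.trace(q,'wrist'); o=min(L,key=lambda o:np.hypot(*(np.array(o['at'])[::-1]*[640,400]-proj('wrist',[*x0[:2],z+.048],S)[0])))
  v,c=fit(q,{'wrist':o['region']},z,x0,S); print(q,v,c, 'ex',v[:2]@EX,'ey',v[:2]@EY)
  B.append(box(q,*v,z))
draw('wrist',im,B,'pics/w7.png',S)
"
```

```text
time_s: 8.25
ee_pos: [0.509, 0.1918, 0.2035]
tool_rot: [-1.566, -0.067, 0.061]
ft_force: [-0.2, -0.3, -0.8]
gripper_width: 0.0944
-> [0.4877 0.3737]
row [-0.57, -0.82, 18.48, -0.09, 0.16, 0.04] rows>= 3.7 q [0.2  0.14 1.63 0.   1.37 0.12] F [ 0.3 -0.4 -0.5] p [0.5081 0.1899 0.2015] yaw 0.08
tin_low 0.64 313.728 210.32000000000002
tin_low [0.50469173 0.15740297 0.09171705] 0.0744016170501709 ex 0.5153161725998561 ey 0.11806217535357975
tin_ledge 0.72 311.168 102.0
tin_ledge [0.48970028 0.28715156 0.06635254] 0.023417413234710693 ex 0.5103629720001652 ey 0.24858001320065592
```

View pics/w7.png

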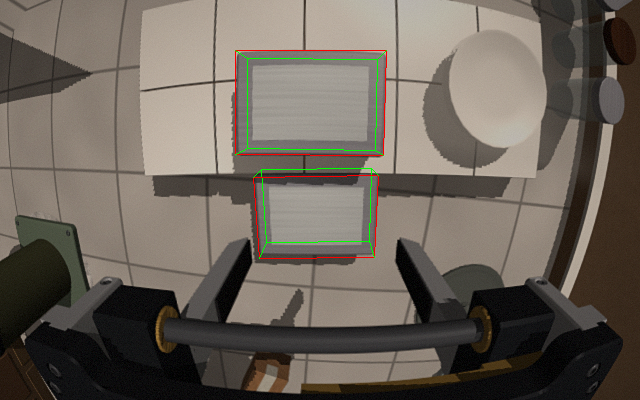

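```bash
python3 -m crank '[[-0.6,0,17.5,0,0,0,1],[-0.6,0,17.5,0,0,0,1],[-0.6,0,17.5,0,0,0,1],[-0.6,0,17.5,0,0,0,1],[-0.6,8,17.5,0,0,0,1],[-0.6,12.5,17.5,0,0,0,1],[-0.6,12.5,17.5,0,0,0,1],[-0.6,12.5,17.5,0,0,0,1]]'; python3 -c "
from h import *
S=robot.get_state(); im=robot.snapshot('wrist')
gol(.5104,.325,.066,YL)
cv2.imwrite('pics/w8.png',im[:,:,::-1])
cv2.imwrite('pics/s8.png',robot.snapshot('scene')[130:360,180:500,::-1].repeat(2,0).repeat(2,1))
"
```

```text
time_s: 9.3
ee_pos: [0.4843, 0.3587, 0.0693]
tool_rot: [-1.576, -0.05, 0.069]
ft_force: [-1.3, -0.6, 0.4]
gripper_width: 0.0942
-> [0.4839 0.3633]
row [-0.27, 0.68, 0.35, 0.17, -0.08, -0.39] rows>= 0.2 q [0.49 0.41 1.57 0.   1.17 0.42] F [-0.3  0.2 -0.1] p [0.4868 0.3601 0.0728] yaw 0.076
```

View pics/w8.png

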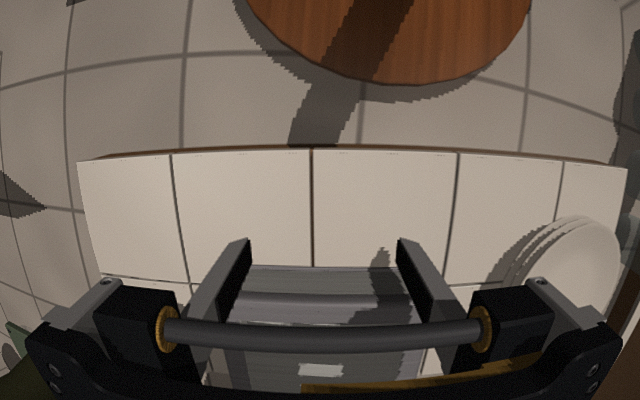

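View pics/s8.png

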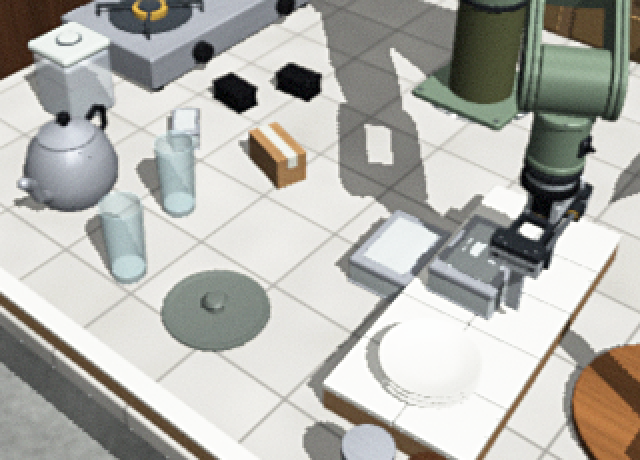

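```bash
python3 -m crank '[[0,0.7,-0.5,0,0,0,1],[0,0.7,-1,0,0,0,1],[0,0.7,-2,0,0,0,1],[0.1,0.7,-3,0,0,0,1],[0.1,0.7,-4,0,0,0,1],[0.1,0.7,-5,0,0,0,1],[0.2,0.7,-6,0,0,0,1],[0.2,0.7,-7,0,0,0,1],[0.3,0.7,-8,0,0,0,1],[0.3,0.7,-9,0,0,0,1]]'; python3 -c "
from h import *
gol(.518,.183,.066,YL)
cv2.imwrite('pics/s9.png',robot.snapshot('scene')[130:360,180:500,::-1].repeat(2,0).repeat(2,1))
"
```

```text
time_s: 10.4
ee_pos: [0.4991, 0.272, 0.0692]
tool_rot: [-1.57, -0.061, 0.06]
ft_force: [-0.9, 4.7, 3.4]
gripper_width: 0.0941
-> [0.5024 0.2224]
row [-0.05, 0.32, -4.97, -0.01, -0.0, 0.01] rows>= 1.0 q [0.35 0.34 1.68 0.   1.12 0.27] F [-0.9  4.7  3.4] p [0.4991 0.272  0.0692] yaw 0.077
```

View pics/s9.png

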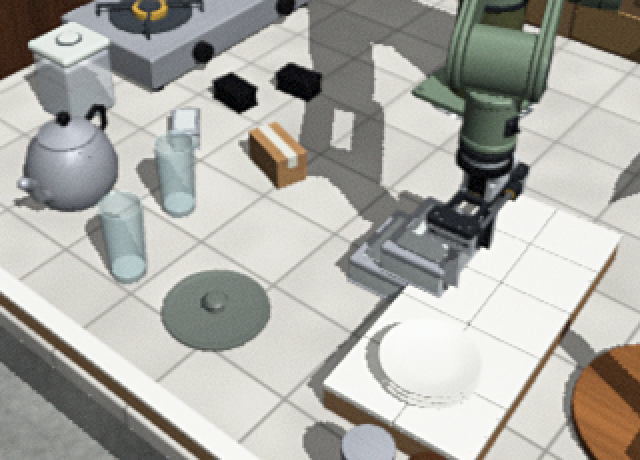

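```bash
python3 -m crank '[[0,0.2,-1,0,0,0,1],[0,0.2,-2,0,0,0,1],[0,0.2,-2.8,0,0,0,1],[0,0.2,-3.5,0,0,0,1],[0,0.2,-4.1,0,0,0,1],[0,0.2,-4.4,0,0,0,1],[0,0.2,-4.6,0,0,0,1]]'; python3 -c "
from h import *
gol(.518,.183,.066,YL)
cv2.imwrite('pics/s10.png',robot.snapshot('scene')[130:360,180:500,::-1].repeat(2,0).repeat(2,1))
cv2.imwrite('pics/t10.png',robot.snapshot('top')[100:320,140:440,::-1].repeat(2,0).repeat(2,1))
"
```

```text
time_s: 11.15
ee_pos: [0.5022, 0.2265, 0.067]
tool_rot: [-1.57, -0.06, 0.061]
ft_force: [-1.4, 1.7, -1.1]
gripper_width: 0.0943
-> [0.5024 0.2224]
row [-0.01, 0.1, -0.42, 0.0, -0.01, -0.04] rows>= 0.1 q [0.27 0.31 1.72 0.   1.11 0.19] F [-1.4  1.7 -1.1] p [0.5022 0.2265 0.067 ] yaw 0.077
```

View pics/s10.png

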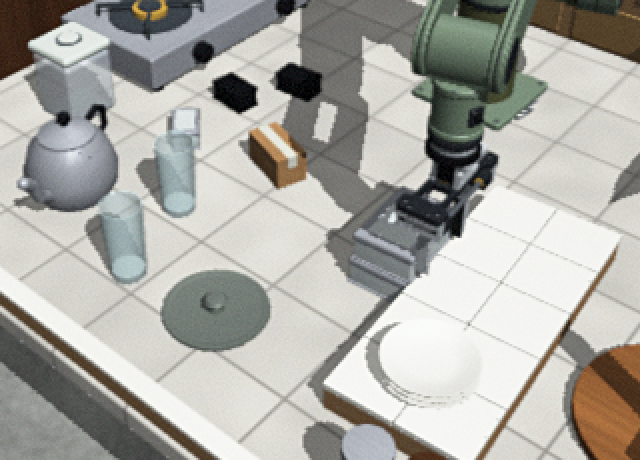

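View pics/t10.png

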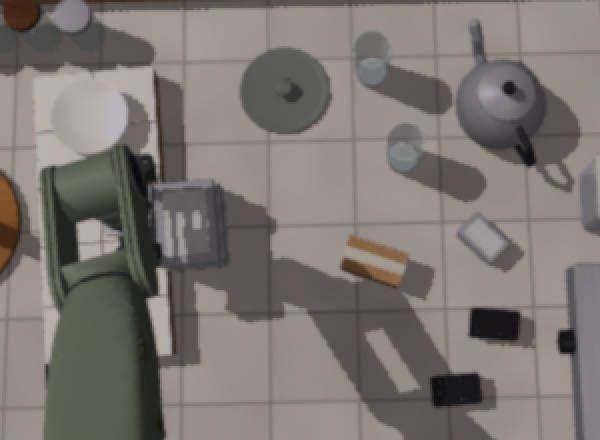

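Push the remaining few mm, then back off and check.

```bash
python3 -m crank '[[0,0,-0.2,0,0,0,1],[0,0,-0.4,0,0,0,1],[0,0,-0.4,0,0,0,1]]'; python3 -m crank '[[0,0,2,0,0,0,1],[0,-6,3,0,0,0,1],[0,-12,3,0,0,0,1],[0,-13,-2,0,0,0,1],[0,-13,-7,0,0,0,1],[0,-13,-11,0,0,0,1],[0,-13,-13,0,0,0,1],[0,-13,-13,0,0,0,1],[0,-13,-13,0,0,0,1]]'; python3 -c "
from h import *
S=robot.get_state(); im=robot.snapshot('wrist')
print(S['ee_pos'],S['ee_pos'][:2]@EX,S['ee_pos'][:2]@EY)
B=[]
L=robot.trace('tin_ledge','wrist')
for o in L: print(o['conf'],o['at'][1]*640,o['at'][0]*400)
v,c=fit('tin_ledge',{'wrist':L[0]['region']},.048,(.5,.16,.08),S); print(v,c, 'ex',v[:2]@EX,'ey',v[:2]@EY)
draw('wrist',im,[box('tin_low',*v,.048),box('tin_low',*v,0)],'pics/w11.png',S)
cv2.imwrite('pics/w11r.png',im[:,:,::-1])
"
```

```text
time_s: 11.55
ee_pos: [0.5028, 0.2228, 0.0672]
tool_rot: [-1.57, -0.061, 0.061]
ft_force: [0.2, 2.3, -0.4]
gripper_width: 0.0938
time_s: 12.45
ee_pos: [0.5128, 0.0931, 0.1973]
tool_rot: [-1.57, -0.06, 0.06]
ft_force: [0.7, -0.2, -0.9]
gripper_width: 0.0941
[0.51278546 0.09307264 0.19732078] 0.5184309071138583 0.05329954487968204
0.64 320.704 128.92
[0.50229837 0.16192121 0.07559276] 0.014672279357910156 ex 0.5132779393335696 ey 0.12275133845186538
```

View pics/w11r.png

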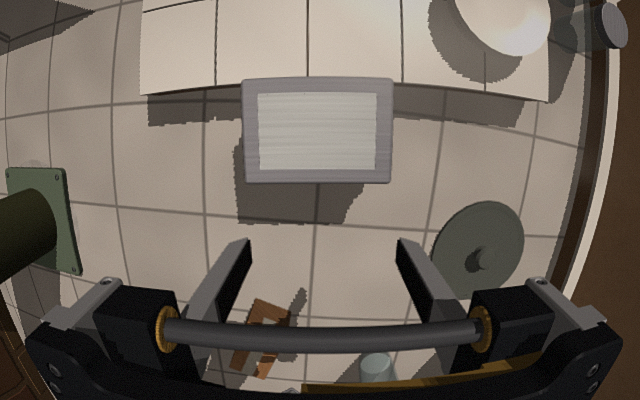

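View pics/w11.png

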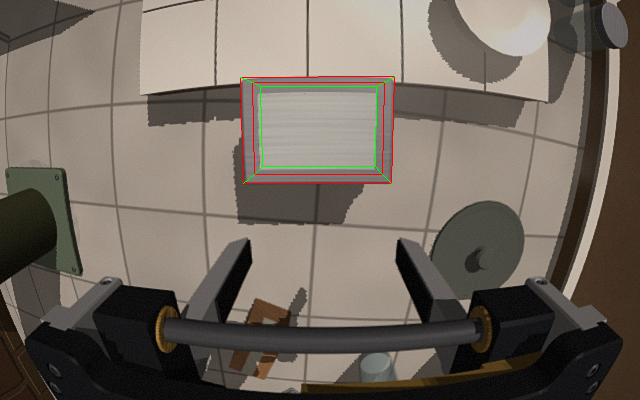

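```bash
python3 -c "
from h import *
cv2.imwrite('pics/s11.png',robot.snapshot('scene')[130:360,180:500,::-1].repeat(2,0).repeat(2,1))
go(.405,-.225,.2,-.36)
"
```

```text
row [-13.24, -0.29, -30.99, -0.0, 25.14, -0.02] rows>= 6.7 q [ 0.02  0.1   1.68  0.    1.36 -0.06] F [ 0.3 -0.2 -0.1] p [0.5126 0.0943 0.1971] yaw 0.079
```

View pics/s11.png

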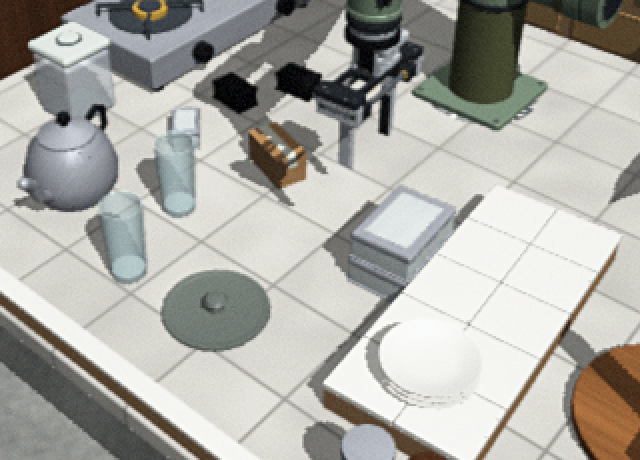

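The two big tins form a flush stack against the step. On to the carton. Candidates: the carton at top pixel (327,231) is the only brown box. For the small tin, the pale one is at (382,219), and the black look-alikes at (387,262) and (368,295) are to be left alone.

```bash
python3 -m crank '[[-13.2,-0.3,-31,0,25,0,1],[-13.2,-0.3,-31,0,25,0,1],[-13.2,-0.3,-31,0,25,0,1],[-13.2,-0.3,-31,0,25,0,1],[-13.2,-0.3,-31,0,25,0,1],[-13.2,-0.3,-31,0,25,0,1],[-13.2,-0.3,-31,0,25,0,1],[-13.2,-0.3,-31,0,25,0,1],[-13.2,-0.3,-31,0,25,0,1]]'; python3 -c "
from h import *
S=robot.get_state(); im=robot.snapshot('wrist')
B=[]
for q,x0 in(('carton',(.437,-.14,1.2)),('tin_small',(.473,-.326,.8))):
  L=robot.trace(q,'wrist')
  for o in L: print(q,o['conf'],o['at'][1]*640,o['at'][0]*400)
  u=proj('wrist',[*x0[:2],.03],S)[0]; print('expect',u)
  if not L: continue
  o=min(L,key=lambda o:np.hypot(o['at'][1]*640-u[0],o['at'][0]*400-u[1]))
  v,c=fit(q,{'wrist':o['region']},0,x0,S); print(q,v,c); B.append(box(q,*v,0))
draw('wrist',im,B,'pics/w12.png',S)
"
```

```text
time_s: 13.5
ee_pos: [0.4053, -0.2255, 0.2]
tool_rot: [-1.551, 0.282, -0.282]
ft_force: [-0.7, 0.4, -0.7]
gripper_width: 0.094
carton 0.87 321.92 109.68
expect [321.50732681 107.44129779]
carton [ 0.43669667 -0.14354395  1.22456829] 0.05078113079071045
tin_small 0.63 395.904 237.4
tin_small 0.63 298.624 282.8
expect [400.56450864 241.83388256]
tin_small [ 0.47348527 -0.32886149  0.75927876] 0.28108614683151245
```

View pics/w12.png

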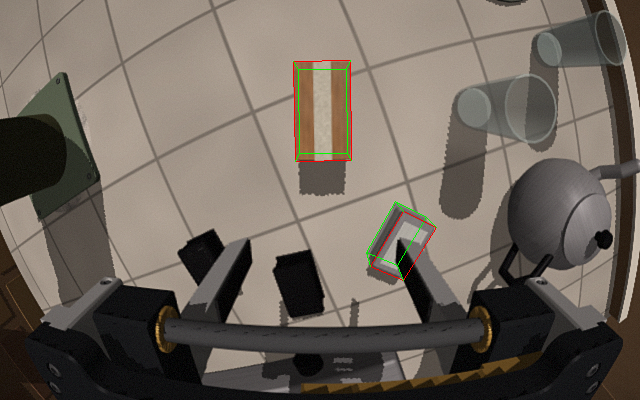

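```bash
python3 -c "
from h import *
go(.4367,-.142,.022,1.2246-np.pi/2)"
```

```text
row [0.05, 17.8, 8.79, -0.03, -0.59, -0.03] rows>= 4.0 q [-0.69 -0.03  1.81  0.    1.36 -0.34] F [ 0.9 -0.1 -0.6] p [ 0.4056 -0.2243  0.2   ] yaw -0.356
```

```bash
python3 -m crank '[[0,0,8.8,0,-0.6,0,1],[0,0,8.8,0,-0.6,0,1],[0,2,8.8,0,-0.6,0,1],[0,7,8.8,0,-0.6,0,1],[0,12,8.8,0,-0.6,0,1],[0,16,8.8,0,-0.6,0,1],[0,17.6,8.8,0,-0.6,0,1],[0,17.6,8.8,0,-0.6,0,1],[0,17.6,8.8,0,-0.6,0,1]]'; python3 -c "
from h import *
go(.4367,-.142,.022,1.2246-np.pi/2)
cv2.imwrite('pics/w13.png',robot.snapshot('wrist')[:,:,::-1])"
```

```text
time_s: 14.55
ee_pos: [0.4366, -0.1427, 0.0245]
tool_rot: [-1.554, 0.272, -0.272]
ft_force: [-0.5, -0.4, -0.4]
gripper_width: 0.0941
row [-0.01, 0.25, 0.07, -0.0, -0.02, 0.01] rows>= 0.1 q [-0.5   0.21  1.97  0.    0.97 -0.16] F [-0.5 -0.4 -0.4] p [ 0.4366 -0.1427  0.0245] yaw -0.347
```

View pics/w13.png

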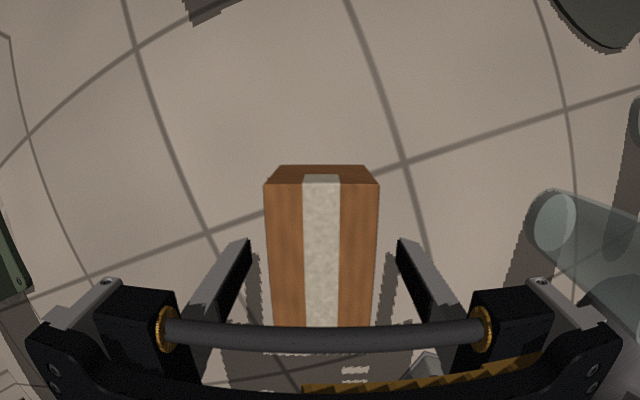

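Straddled, centred and square. Closing.

```bash
python3 -m crank '[[0,0.2,0,0,0,0,-1],[0,0.2,0,0,0,0,-1],[0,0.2,0,0,0,0,-1],[0,0.2,0,0,0,0,-1],[0,0.2,0,0,0,0,-1]]'; python3 -m crank '[[0,-5,0,0,0,0,-1],[0,-10,0,0,0,0,-1],[0,-15,0,0,0,0,-1],[0,-18,0,0,0,0,-1]]'; python3 -c "
from h import *
S=robot.get_state(); im=robot.snapshot('wrist')
gol(.5133,.1228,.205,YL-np.pi/2)
L=robot.trace('carton','wrist'); print([(o['conf'],o['at']) for o in L])
m=L[0]['region']
# pose of carton in tool frame: refine along tool z and yaw with z fixed at grasp
cv2.imwrite('pics/w14.png',im[:,:,::-1])"
```

```text
time_s: 15.1
ee_pos: [0.4358, -0.1436, 0.0224]
tool_rot: [-1.553, 0.274, -0.273]
ft_force: [1.0, -1.1, 5.6]
gripper_width: 0.0578
time_s: 15.5
ee_pos: [0.4373, -0.1443, 0.206]
tool_rot: [-1.555, 0.27, -0.278]
ft_force: [0.3, -0.3, -2.3]
gripper_width: 0.0581
-> [0.5023 0.162 ]
row [-4.64, 0.42, 31.05, -0.32, 65.61, 0.72] rows>= 7.6 q [-0.51 -0.05  1.81  0.    1.37 -0.16] F [ 1.7 -0.8 -0.1] p [ 0.4398 -0.1456  0.2104] yaw -0.349
[(0.9, [0.596, 0.502])]
```

View pics/w14.png

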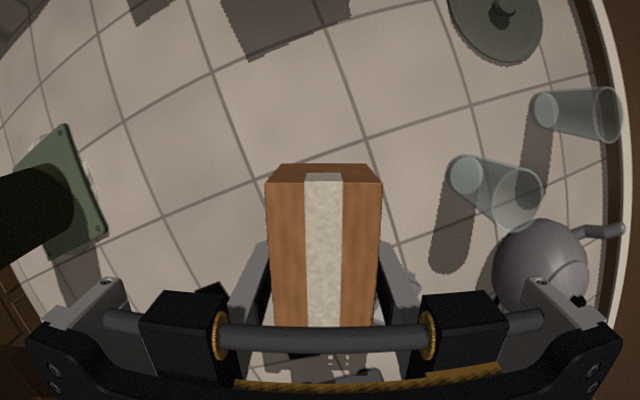

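```bash
python3 -c "
from h import *
S=robot.get_state(); A=R.from_rotvec(S['tool_rot']).as_matrix()
for z in(.046,.049,.052,.055,.058):
  P=np.array([[-.029,-.0376,z],[.029,-.0376,z],[-.029,.0224,z]])@A.T+S['ee_pos']
  print(z,proj('wrist',P,S).round(1).tolist())
"
```

```text
0.046 [[259.5, 193.6], [380.2, 193.7], [277.3, 170.9]]
0.049 [[259.2, 187.6], [380.5, 187.6], [277.2, 166.5]]
0.052 [[258.8, 181.4], [380.8, 181.4], [277.0, 162.0]]
0.055 [[258.5, 175.3], [381.0, 175.3], [276.9, 157.6]]
0.058 [[258.3, 169.0], [381.3, 169.0], [276.8, 153.1]]
```

```bash
python3 -m crank '[[-4.6,0.4,31,0,65.6,0,-1],[-4.6,0.4,31,0,65.6,0,-1],[-4.6,0.4,31,0,65.6,0,-1],[-4.6,0.4,31,0,65.6,0,-1],[-4.6,0.4,31,0,65.6,0,-1],[-4.6,0.4,31,0,65.6,0,-1],[-4.6,0.4,31,0,65.6,0,-1],[-4.6,0.4,31,0,65.6,0,-1],[-4.6,0.4,31,0,65.6,0,-1],[-4.6,0.4,31,0,65.6,0,-1]]'; python3 -c "
from h import *
gol(.5136,.1227,.127,YL-np.pi/2)
im=robot.snapshot('wrist')
cv2.imwrite('pics/w15.png',im[:,:,::-1])"
```

```text
time_s: 16.6
ee_pos: [0.4967, 0.1638, 0.195]
tool_rot: [-1.25, 1.154, -1.149]
ft_force: [0.5, 0.2, -2.8]
gripper_width: 0.0579
-> [0.5026 0.1619]
row [0.24, 6.8, 0.61, 0.31, 0.1, 0.03] rows>= 1.4 q [ 0.15  0.11  1.68 -0.    1.36  1.65] F [ 0.5  0.2 -2.8] p [0.4967 0.1638 0.195 ] yaw -1.492
```

View pics/w15.png

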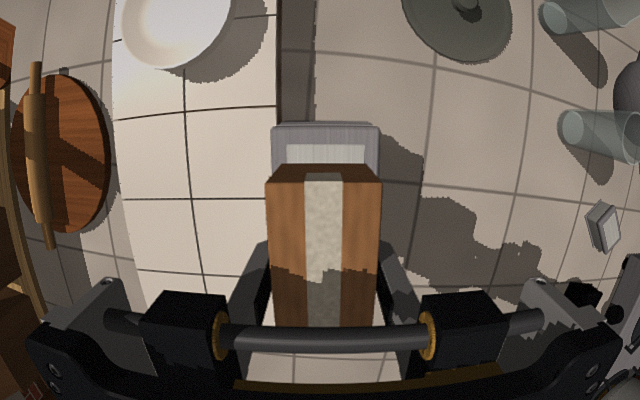

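```bash
python3 -m crank '[[0.2,3,0.6,0,0,0,-1],[0.2,5.5,0.6,0,0,0,-1],[0.2,6.8,0.6,0,0,0,-1],[0.2,7.0,0.6,0,0,0,-1],[0.2,7.0,0.6,0,0,0,-1],[0.2,7.0,0.6,0,0,0,-1]]'; python3 -c "
from h import *
S=robot.get_state();im=robot.snapshot('wrist')
gol(.5136,.1227,.1184,YL-np.pi/2)
draw('wrist',im,[box('tin_low',*(.5133*EX+.1228*EY),YL,.048),box('carton',*(.5133*EX+.1228*EY),YL,S['ee_pos'][2]-.0224)],'pics/w16.png',S)"
```

```text
time_s: 17.25
ee_pos: [0.5059, 0.162, 0.1295]
tool_rot: [-1.243, 1.15, -1.153]
ft_force: [0.7, -0.5, -1.5]
gripper_width: 0.0578
-> [0.5026 0.1619]
row [-0.01, 1.13, -0.35, -0.17, 0.01, -0.01] rows>= 0.2 q [0.15 0.19 1.73 0.   1.22 1.64] F [ 0.3 -0.6 -1.6] p [0.506  0.162  0.1297] yaw -1.493
```

View pics/w16.png

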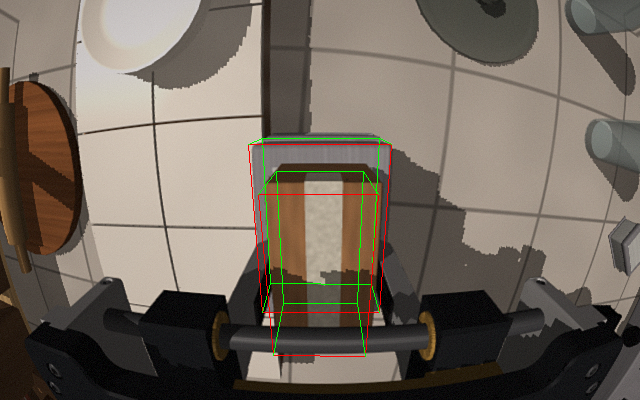

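```bash
python3 -m crank '[[0,0.5,-0.35,0,0,0,-1],[0,0.7,-0.35,0,0,0,-1],[0,0.7,-0.35,0,0,0,-1]]'; python3 -c "
from h import *
S=robot.get_state();im=robot.snapshot('wrist')
gol(.5136,.1227,.1184,YL-np.pi/2)
draw('wrist',im,[box('tin_low',*(.5133*EX+.1228*EY),YL,.048)],'pics/w17.png',S,crop=(220,100,420,300),k=3)"
```

```text
time_s: 17.6
ee_pos: [0.5008, 0.1617, 0.1209]
tool_rot: [-1.245, 1.152, -1.152]
ft_force: [0.5, -0.0, -2.1]
gripper_width: 0.0577
-> [0.5026 0.1619]
row [-0.01, 0.27, 0.16, 0.02, 0.01, 0.0] rows>= 0.1 q [0.15 0.19 1.74 0.   1.21 1.64] F [ 0.4 -0.2 -2. ] p [0.5011 0.1617 0.1211] yaw -1.493
```

View pics/w17.png

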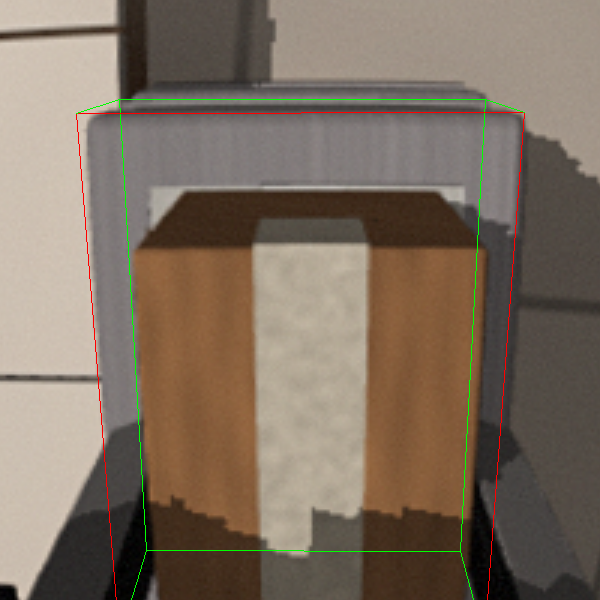

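```bash
python3 -m crank '[[-0.1,0.15,0.1,0,0,0,-1],[-0.15,0.25,0.1,0,0,0,-1],[-0.15,0.3,0.1,0,0,0,-1],[-0.15,0.3,0.1,0,0,0,-1]]'
```

```text
time_s: 18.05
ee_pos: [0.5027, 0.1631, 0.1195]
tool_rot: [-1.245, 1.151, -1.153]
ft_force: [-2.9, -1.9, 4.3]
gripper_width: 0.0577
```

```bash
python3 -m crank '[[0,0,0,0,0,0,1],[0,0,0,0,0,0,1],[0,0,0,0,0,0,1],[0,-3,0,0,0,0,1],[0,-8,0,0,0,0,1],[0,-12,-2,0,0,0,1],[0,-12,-7,0,0,0,1],[0,-12,-10,0,0,0,1],[0,-12,-10,0,0,0,1]]'; python3 -c "
from h import *
S=robot.get_state();im=robot.snapshot('wrist')
print(S['ee_pos'])
L=robot.trace('carton','wrist');print([(o['conf'],o['at']) for o in L])
v,c=fit('carton',{'wrist':L[0]['region']},.096,(.503,.162,.08),S); print(v,c,'ex',v[:2]@EX,'ey',v[:2]@EY)
B=[box('carton',*v,.096)]
L=robot.trace('tin_ledge','wrist');print([(o['conf'],o['at']) for o in L])
if L:
  m=L[0]['region']
draw('wrist',im,B+[box('tin_low',*(.5133*EX+.1228*EY),YL,.048)],'pics/w18.png',S,crop=(170,20,470,320),k=2)"
```

```text
time_s: 18.95
ee_pos: [0.3995, 0.1556, 0.2382]
tool_rot: [-1.245, 1.152, -1.151]
ft_force: [0.8, -0.2, 0.5]
gripper_width: 0.094
[0.39950252 0.1556492  0.23815298]
[(0.8, [0.2235, 0.5081]), (0.41, [0.4163, 0.9341])]
[0.50590152 0.16018755 0.07779719] 0.029523491859436035 ex 0.5167368506519487 ey 0.1207453014251188
[]
```

View pics/w18.png

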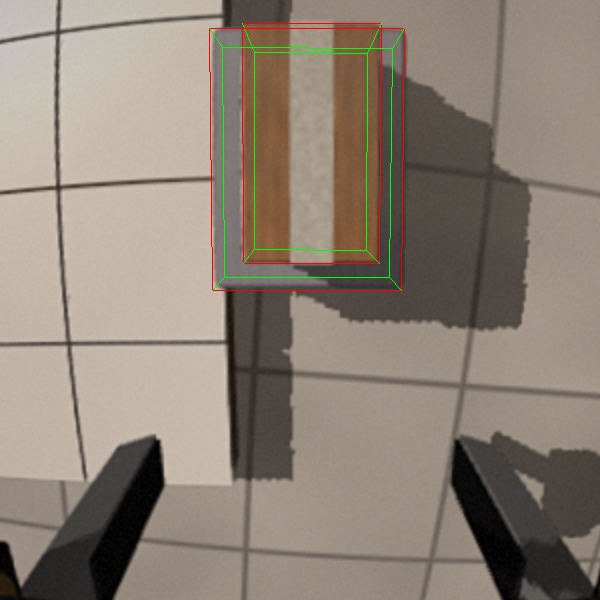

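```bash
python3 -c "
from h import *
for n,uv,z in(('teapot c',(390,152),.08),('handle tip',(405,182),.03),('handle tip',(405,182),.08),('glass_b base',(342,180),.01),('black',(387,262),.04)): print(n,back('top',uv,z).round(3))
go(.4047,-.3982,.2,-.818)
# standoff pose: tin - .1*zdir
z=np.array([np.sin(.818),np.cos(.818)]); print(np.array([.472,-.327])-.1*z)
"
```

```text
teapot c [[ 0.69 -0.36  0.08]]
handle tip [[ 0.596 -0.415  0.03 ]]
handle tip [[ 0.586 -0.405  0.08 ]]
glass_b base [[ 0.613 -0.199  0.01 ]]
black [[ 0.325 -0.339  0.04 ]]
row [55.23, 3.83, -4.13, -0.07, -38.7, 0.02] rows>= 11.1 q [ 0.17 -0.14  1.83 -0.    1.45  1.66] F [-0.5  0.  -0.4] p [0.4032 0.1557 0.2384] yaw -1.494
[ 0.39902201 -0.39536821]
```

```bash
python3 -m crank '[[55.2,3.8,-4.1,0,-38.7,0,1],[55.2,3.8,-4.1,0,-38.7,0,1],[55.2,3.8,-4.1,0,-38.7,0,1],[55.2,3.8,-4.1,0,-38.7,0,1],[55.2,3.8,-4.1,0,-38.7,0,1],[55.2,3.8,-4.1,0,-38.7,0,1],[55.2,3.8,-4.1,0,-38.7,0,1],[55.2,3.8,-4.1,0,-38.7,0,1],[55.2,3.8,-4.1,0,-38.7,0,1],[55.2,3.8,-4.1,0,-38.7,0,1]]';  python3 -m crank '[[0,0,0,0,0,0,1],[0,0,0,0,0,0,1],[0,0,0,0,0,0,1]]'; python3 -c "
from h import *
S=robot.get_state();print(S['ee_pos'],yawof(S));im=robot.snapshot('wrist')
L=robot.trace('tin_small','wrist');print([(o['conf'],o['at'][1]*640,o['at'][0]*400) for o in L])
x0=(.472,-.327,.753); u=proj('wrist',[*x0[:2],.03],S)[0]; print(u)
o=min(L,key=lambda o:np.hypot(o['at'][1]*640-u[0],o['at'][0]*400-u[1]))
v,c=fit('tin_small',{'wrist':o['region']},0,x0,S); print(v,c)
draw('wrist',im,[box('tin_small',*v,0)],'pics/w19.png',S)
go(v[0],v[1],.011,v[2]-np.pi/2)"
```

```text
time_s: 20.1
ee_pos: [0.4048, -0.2988, 0.2067]
tool_rot: [-1.474, 0.64, -0.64]
ft_force: [1.5, 0.2, 0.1]
gripper_width: 0.0939
time_s: 20.4
ee_pos: [0.4047, -0.295, 0.2067]
tool_rot: [-1.474, 0.64, -0.638]
ft_force: [-0.6, -0.4, 0.4]
gripper_width: 0.0939
[ 0.40472533 -0.29501457  0.20670332] -0.8177829182042737
[(0.9, 308.48, 250.32000000000002), (0.62, 382.20799999999997, 165.6)]
[380.5902899 164.0354488]
[ 0.47323873 -0.32890722  0.75992062] 0.062182843685150146
row [7.21, 19.61, 2.61, -0.01, -0.31, -0.02] rows>= 4.2 q [-0.8   0.05  1.72  0.    1.38  0.01] F [-0.2  0.3  1. ] p [ 0.4049 -0.2944  0.2072] yaw -0.816
```

View pics/w19.png

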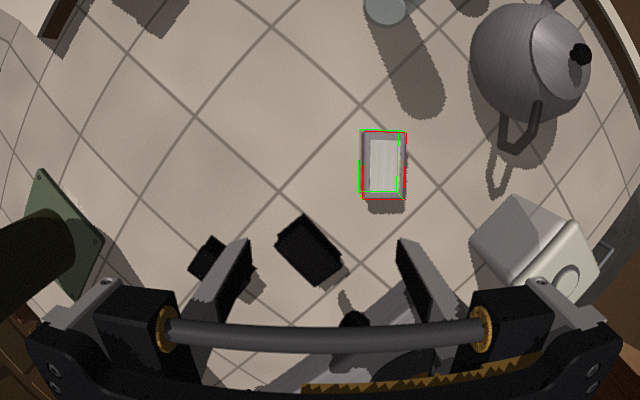

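```bash
python3 -c "
from h import *
print(back('top',[(437,178),(473,178),(473,212),(437,212)],.14).round(3))
im=robot.snapshot('top');cv2.imwrite('pics/t20.png',cv2.resize(im[120:300,340:500,::-1],None,fx=4,fy=3.3))
T=np.array([.473,-.329]);x=np.array([np.cos(-.811),np.sin(-.811)]);z=np.array([-x[1],x[0]])
for s in(-1,1):
  for t in(-1,1):
    p=T+s*.0885*x+t*.0375*z; print(p.round(3),proj('top',[*p,.12]).round(0))
"
```

```text
[[ 0.584 -0.497  0.14 ]
 [ 0.581 -0.612  0.14 ]
 [ 0.471 -0.604  0.14 ]
 [ 0.474 -0.49   0.14 ]]
[ 0.385 -0.291] [[374. 242.]]
[ 0.439 -0.239] [[357. 226.]]
[ 0.507 -0.419] [[413. 203.]]
[ 0.561 -0.367] [[396. 187.]]
```

View pics/t20.png

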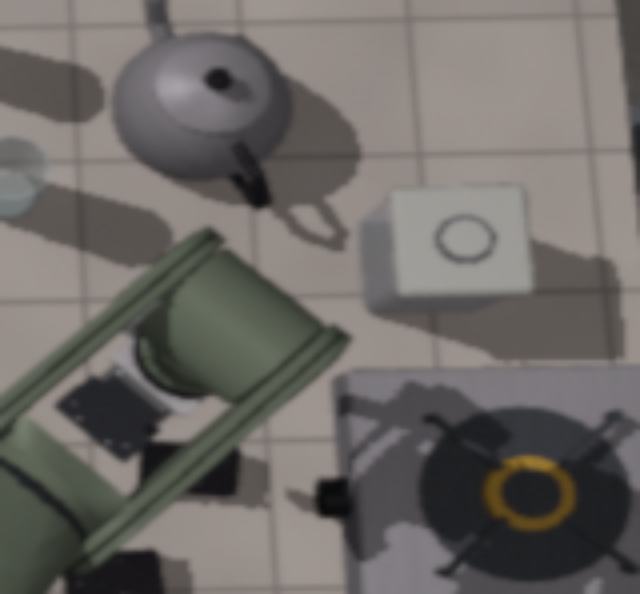

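```bash
python3 -m crank '[[7.2,0,2.6,0,0,0,1],[7.2,0,2.6,0,0,0,1],[7.2,3,2.6,0,0,0,1],[7.2,8,2.6,0,0,0,1],[7.2,13,2.6,0,0,0,1],[7.2,17,2.6,0,0,0,1],[7.2,19,2.6,0,0,0,1],[7.2,19.3,2.6,0,0,0,1],[7.2,19.3,2.6,0,0,0,1]]'; python3 -c "
from h import *
go(.4732,-.3289,.011,.7599-np.pi/2)
cv2.imwrite('pics/w21.png',robot.snapshot('wrist')[:,:,::-1])"
```

```text
time_s: 21.45
ee_pos: [0.4731, -0.3296, 0.0145]
tool_rot: [-1.475, 0.638, -0.638]
ft_force: [-0.6, 0.4, 1.0]
gripper_width: 0.0938
row [-0.04, 0.35, 0.06, -0.0, -0.34, -0.01] rows>= 0.1 q [-0.76  0.43  1.68  0.    1.03  0.06] F [-0.6  0.4  1. ] p [ 0.4731 -0.3296  0.0145] yaw -0.817
```

View pics/w21.png

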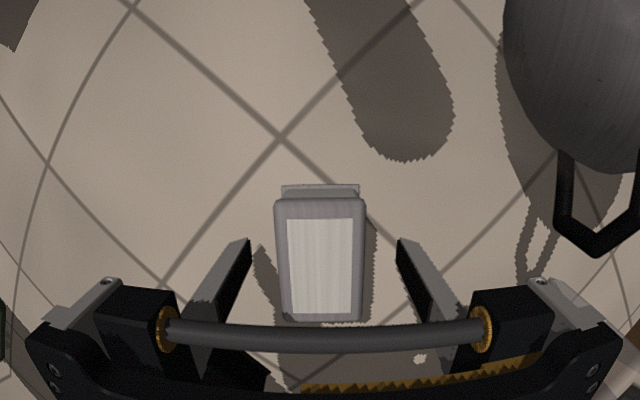

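```bash
python3 -m crank '[[0,0.3,0,0,0,0,-1],[0,0.3,0,0,0,0,-1],[0,0.3,0,0,0,0,-1],[0,0.3,0,0,0,0,-1],[0,0.3,0,0,0,0,-1],[0,0.3,0,0,0,0,-1]]'; python3 -m crank '[[0,-5,0,0,0,0,-1],[0,-10,0,0,0,0,-1],[0,-15,0,0,0,0,-1],[0,-20,0,0,0,0,-1],[0,-24,0,0,0,0,-1],[0,-24,0,0,0,0,-1]]'; python3 -c "
from h import *
S=robot.get_state(); im=robot.snapshot('wrist')
gol(.5167,.1210,.24,YL-np.pi/2)
A=R.from_rotvec(S['tool_rot']).as_matrix()
for z in(.034,.037,.04,.043,.046):
  P=np.array([[-.025,-.029,z],[.025,-.029,z]])@A.T+S['ee_pos']
  print(z,proj('wrist',P,S).round(1).tolist())
cv2.imwrite('pics/w22.png',im[:,:,::-1])"
```

```text
time_s: 22.1
ee_pos: [0.4724, -0.3301, 0.0113]
tool_rot: [-1.474, 0.64, -0.639]
ft_force: [0.5, -0.7, 4.2]
gripper_width: 0.0501
time_s: 22.7
ee_pos: [0.4758, -0.3332, 0.2591]
tool_rot: [-1.48, 0.629, -0.651]
ft_force: [1.1, -0.1, -1.0]
gripper_width: 0.05
-> [0.5058 0.1604]
row [-33.78, 1.24, 35.96, -0.17, 38.71, 0.42] rows>= 9.9 q [-0.76  0.18  1.48  0.    1.48  0.06] F [-0.1  0.6 -1.6] p [ 0.4742 -0.3318  0.2549] yaw -0.818
0.034 [[270.5, 213.6], [367.2, 213.7]]
0.037 [[270.2, 208.1], [367.4, 208.1]]
0.04 [[269.9, 202.5], [367.7, 202.5]]
0.043 [[269.7, 196.8], [367.9, 196.9]]
0.046 [[269.4, 191.1], [368.1, 191.1]]
```

View pics/w22.png

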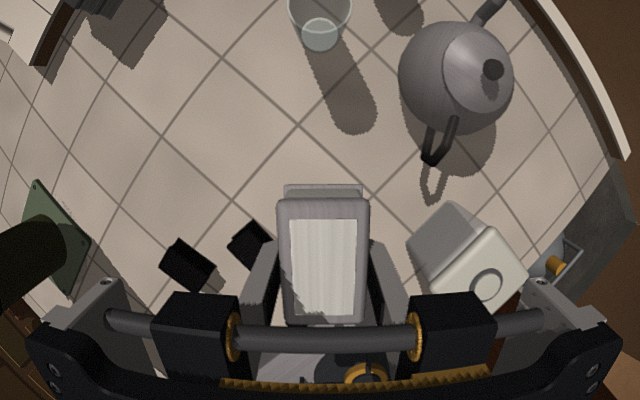

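```bash
python3 -m crank '[[-33.8,1.2,35.9,0,38.7,0,-1],[-33.8,1.2,35.9,0,38.7,0,-1],[-33.8,1.2,35.9,0,38.7,0,-1],[-33.8,1.2,35.9,0,38.7,0,-1],[-33.8,1.2,35.9,0,38.7,0,-1],[-33.8,1.2,35.9,0,38.7,0,-1],[-33.8,1.2,35.9,0,38.7,0,-1],[-33.8,1.2,35.9,0,38.7,0,-1],[-33.8,1.2,35.9,0,38.7,0,-1],[-33.8,1.2,35.9,0,38.7,0,-1]]'; python3 -m crank '[[0,0,0,0,0,0,-1]]'; python3 -c "
from h import *
gol(.5155,.1208,.18,YL-np.pi/2)"
```

```text
time_s: 23.75
ee_pos: [0.5013, 0.1611, 0.2359]
tool_rot: [-1.249, 1.156, -1.15]
ft_force: [0.1, -0.8, -1.0]
gripper_width: 0.0499
time_s: 23.85
ee_pos: [0.5008, 0.1649, 0.2357]
tool_rot: [-1.251, 1.152, -1.142]
ft_force: [0.8, -0.8, -1.3]
gripper_width: 0.0502
-> [0.5047 0.1601]
row [0.52, 5.56, 0.38, 0.35, 0.46, -0.14] rows>= 1.1 q [0.15 0.09 1.62 0.   1.45 1.64] F [ 0.8 -0.8 -1.3] p [0.5008 0.1649 0.2357] yaw -1.486
```

```bash
python3 -m crank '[[0.2,2,0.2,0,0,0,-1],[0.2,4,0.2,0,0,0,-1],[0.2,5,0.2,0,0,0,-1],[0.2,5.3,0.2,0,0,0,-1],[0.2,5.3,0.2,0,0,0,-1],[0.2,5.3,0.2,0,0,0,-1]]'; python3 -c "
from h import *
S=robot.get_state();im=robot.snapshot('wrist')
gol(.5155,.1208,.167,YL-np.pi/2)
draw('wrist',im,[box('carton',*(.5167*EX+.1207*EY),YL,.096)],'pics/w23.png',S,crop=(220,100,420,300),k=3)"
```

```text
time_s: 24.45
ee_pos: [0.5062, 0.1572, 0.1869]
tool_rot: [-1.244, 1.152, -1.153]
ft_force: [0.4, 0.5, -1.8]
gripper_width: 0.0496
-> [0.5047 0.1601]
row [-0.29, 2.02, -0.16, -0.1, -0.02, -0.0] rows>= 0.4 q [ 0.14  0.13  1.67 -0.    1.34  1.63] F [-0.1  0.6 -2.2] p [0.5064 0.1574 0.1872] yaw -1.494
```

View pics/w23.png

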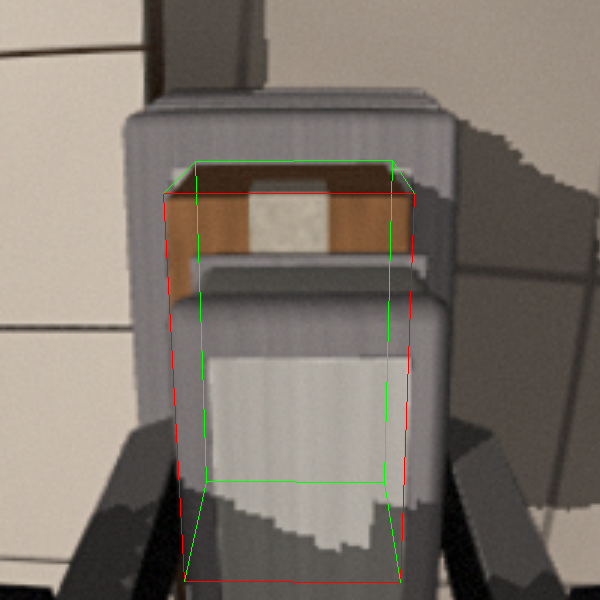

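```bash
python3 -m crank '[[-0.3,0.8,-0.2,0,0,0,-1],[-0.3,1.4,-0.2,0,0,0,-1],[-0.3,1.7,-0.2,0,0,0,-1],[-0.3,1.7,-0.2,0,0,0,-1],[-0.3,1.7,-0.2,0,0,0,-1]]'; python3 -c "
from h import *
S=robot.get_state();im=robot.snapshot('wrist')
gol(.5155,.1208,.167,YL-np.pi/2)
draw('wrist',im,[],'pics/w24.png',S,crop=(220,100,420,300),k=3)"
```

```text
time_s: 25.0
ee_pos: [0.5034, 0.1604, 0.1692]
tool_rot: [-1.245, 1.152, -1.152]
ft_force: [0.1, -0.0, -2.2]
gripper_width: 0.0498
-> [0.5047 0.1601]
row [0.03, 0.23, 0.12, 0.0, 0.01, 0.0] rows>= 0.1 q [ 0.14  0.14  1.7  -0.    1.3   1.64] F [ 0.7  0.8 -1.8] p [0.5034 0.1604 0.1693] yaw -1.494
```

View pics/w24.png

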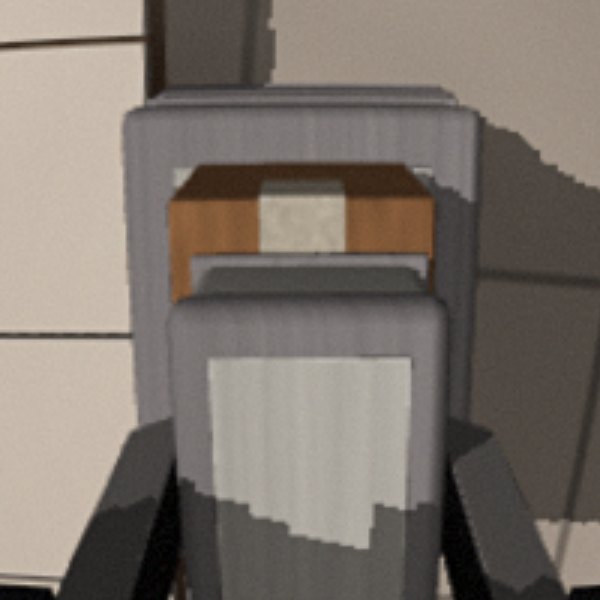

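```bash
python3 -m crank '[[-0.1,0.1,0.1,0,0,0,-1],[-0.1,0.2,0.1,0,0,0,-1],[-0.1,0.25,0.1,0,0,0,-1],[-0.1,0.25,0.1,0,0,0,-1]]'
```

```text
time_s: 25.45
ee_pos: [0.5047, 0.1616, 0.1683]
tool_rot: [-1.244, 1.151, -1.152]
ft_force: [-1.5, -1.3, 5.3]
gripper_width: 0.0496
```

```bash
python3 -m crank '[[0,0,0,0,0,0,1],[0,0,0,0,0,0,1],[0,0,0,0,0,0,1],[0,0,0,0,0,0,1],[0,-3,0,0,0,0,1],[0,-7,0,0,0,0,1],[0,-9,-4,0,0,0,1],[0,-9,-9,0,0,0,1],[0,-9,-12,0,0,0,1],[0,-9,-12,0,0,0,1]]'; python3 -m crank '[[0,0,0,0,0,0,1],[0,0,0,0,0,0,1]]'; python3 -c "
from h import *
S=robot.get_state();im=robot.snapshot('wrist')
print(S['ee_pos'])
cv2.imwrite('pics/w25.png',im[:,:,::-1])
for q,z in(('tin_small',.156),('carton',.096)):
  for o in robot.trace(q,'wrist'):
    print(q,o['conf'],o['at'][1]*640,o['at'][0]*400)
    v,c=fit(q,{'wrist':o['region']},z,(.504,.161,.08),S)
    if c<.3: print(v,c,'ex',v[:2]@EX,'ey',v[:2]@EY)
t=robot.snapshot('scene');cv2.imwrite('pics/s25.png',cv2.resize(t[100:320,280:480,::-1],None,fx=3,fy=2.7))
t=robot.snapshot('top');cv2.imwrite('pics/t25.png',cv2.resize(t[80:320,140:500,::-1],None,fx=2,fy=2))"
```

```text
time_s: 26.45
ee_pos: [0.3817, 0.1522, 0.2567]
tool_rot: [-1.245, 1.152, -1.151]
ft_force: [-0.4, -0.5, 0.3]
gripper_width: 0.0943
time_s: 26.65
ee_pos: [0.3856, 0.1522, 0.257]
tool_rot: [-1.244, 1.152, -1.153]
ft_force: [0.8, -0.8, -0.7]
gripper_width: 0.0942
[0.3856408  0.15224377 0.25696556]
tin_small 0.91 578.1759999999999 233.48
tin_small 0.75 537.984 277.8
tin_small 0.74 326.976 71.2
[0.50721843 0.1591521  0.08970451] 0.030507147312164307 ex 0.5179700962694729 ey 0.11961148990373748
carton 0.73 318.72 124.2
```

View pics/w25.png

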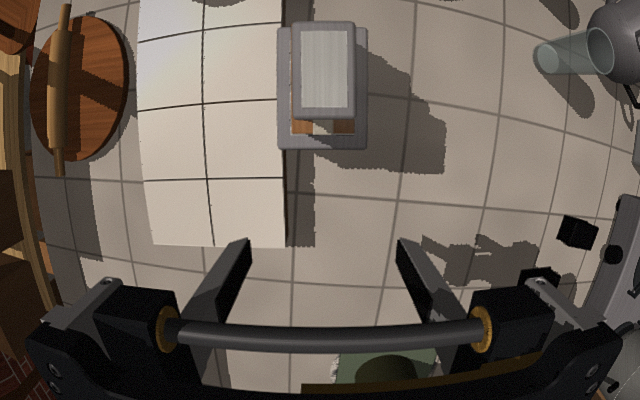

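View pics/s25.png

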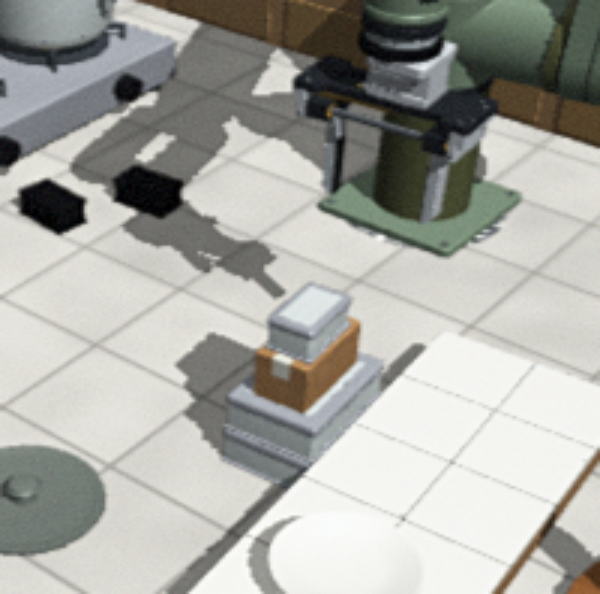

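View pics/t25.png

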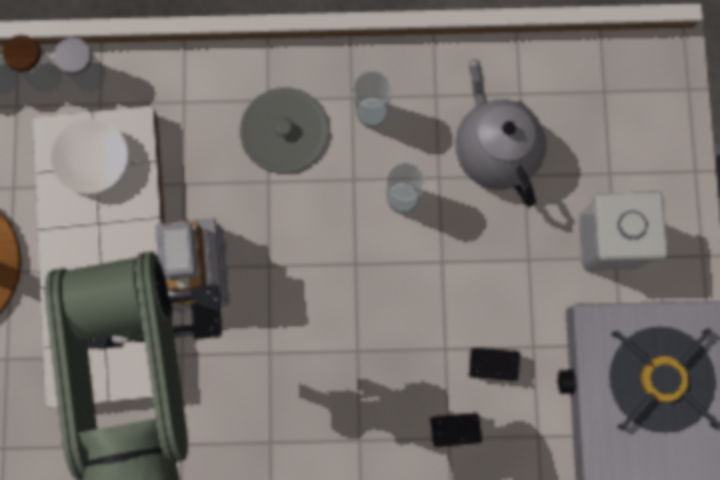

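```bash
python3 -c "
from h import *
print(robot.get_state()['qvel'].round(3)); print(robot.finish_job())"
```

```text
[-0.    -0.007  0.006 -0.002  0.001  0.001]
the job is handed in; nothing more can be done
None
```

The column is built and handed in at about 27 s of the 72 s allowed. No verdict came back, so everything below is from my own checks.

**What I did:**
- Pushed the low tin about 23 mm along the step, then up against its front face. It seated at about 17 N and did not move further.
- Slid the second tin off the step onto it with the open fingers.
- Gripped the carton and set it on the tins, then gripped the pale small tin and set it on the carton. I left both black look-alikes alone.

**Last checks (wrist camera fits, each good to about 2 mm):**

| Pair | Offset along the step | Offset across the step | Angle |
|---|---|---|---|
| Low tin to step | – | seated | within 0.003 rad |
| Second tin on low tin | about 2 mm | under 1 mm | within 0.005 rad |
| Carton on second tin | about 3 mm | about 2 mm | within 0.003 rad |
| Small tin on carton | about 1 mm | about 1 mm | within 0.012 rad |

The final scene and top pictures show an upright column and the crockery where it stood at the start. The gripper is clear of everything.

**Disagreements and gaps:**
- One later fit of the low tin was poor because the step hid part of it. It came out 4.5 mm further from the step than the fit at contact, so I relied on the contact force and the pictures.
- In the final check, the carton's fit was unusable because the small tin hides it. The carton figure is from just after it was placed.

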